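# Hang the airing bracket on the slat wall and hang the lint screens on it

## Robot

A 6-joint arm with a two-finger parallel gripper is mounted at the origin on the work surface. World frame = base frame: x ahead of the robot, y to its left, z up, the work surface at z = 0. Lengths are in mm, angles in rad, forces in N, time in s.
With the tool pointing down it reaches from about 275 to 1000 mm from the base axis. Payload 8.4 kg.
Tool frame: the origin (TCP) lies at the very end of the fingers, on their centre line; the grasp point (between the pads) lies 19 mm behind it; z points along the fingers, y is the direction in which the jaws open and shut (so a half turn about z gives the same grasp; the last joint's range is limited). The gripper opens to 85 mm and grips with 20 to 120 N. Pads are 22 mm wide; open, the fingers measure 114 mm over their backs; the gripper's body (76 mm by 85 mm) begins 54 mm behind the grasp point. The pads swing forward as they close: fully open they stand 13 mm farther back than shut.
Start: joints at [-1.252, 0.353, 1.633, -0, 1.155, -0.002], TCP at [197.077, -593.118, 231.281] pointing down, gripper open.
Joint ranges: [-2.63, 2.63], [-0.92, 2.1], [0.06, 2.66], [-1.3, 4.44], [0, 2.69], [-3.02, 3.02]. Speed limits (rad/s): [2.22, 2.22, 2.79, 3.14, 3.14, 3.14].

## Interface

Orientations are given as [roll, pitch, yaw] about the fixed x, y, z axes, in that order (R = Rz(yaw) Ry(pitch) Rx(roll)).
In Python, from rig import r gives the robot as it stands.
- The arm moves only by the tool move_arm, never from a script. Its argument "increments" is a list of rows, each an object of numbers: "tx", "ty", "tz": the shift along the tool's x, y, z in cm; "rx", "ry", "rz": the turn, a rotation vector about the tool's x, y, z in degrees; "gripper": the gripper's target within -1 to 1 (fully open at 1, half-way at 0, shut at -1). A call has 1 to 12 rows; each row shifts and turns the commanded pose from where the row before left it, along the tool's axes as they then stand; what a row does not reach is not made up. A row lasts 1/10 s, in which the tool goes at most 50 mm and 8.59 degrees, less where a joint would pass 70% of its speed; a pose out of reach is approached as far as the arm can. A call is refused whole if a number of a shift passes 5 or a number of a turn 8.59, either way. A call with a gripper value outside its range is refused whole. The fingers move at their own pace and stop on an object; "squeeze" is the grip in N (left out, the last holds). Time passes only in rows, so rows that do not move let the fingers close. It gives the time, the measured TCP pose, the force and the opening at its end, in the units of the state.
- r.sense(): the state, without advancing time (a new reading comes with each control period).
- r.grab_frame(name): name is "scene" or "side" or "wrist"; returns (picture, depth): 384x512x3 uint8, red, green, blue; 384x512 float32, mm along the optical axis (not along the pixel's ray), 0 where there is no reading.
- r.camera_model(name): a dict with "fx", "fy", "cx", "cy" (pixels), "k1" (the pictures are not rectified: a ray, as slopes to the right and down, at radius r is drawn at 1 + k1 r^2 times it, then the intrinsics apply), "R" (3x3) and "t" (3): a world point X has camera coordinates R X + t; the wrist camera has in their place "hand_eye" (4x4, takes a point from camera to tool coordinates, whose origin is the TCP and whose axes are the flange's). Camera axes: x right, y down, z forward; pixel columns grow to the right and rows downward; lengths in mm; the calibration is good to about 2 mm. A picture is of the moment at which its call begins: read the wrist's pose just before it. camera_model takes no time and is no camera call.
- r.sign_off(): hands the job in, once; it reports no verdict.
Trained networks look in the newest picture that a camera, given by its name, has taken for a name from the list of things; names that differ only in an ending like _2 or _b are one class to them, and where a whole thing is asked for, a point or a joint stands for the part that bears it (a point fixed in the world has none). Each returns a list of dicts, best first, with "confidence" (0 to 1); they miss things now and then, are a little off and sometimes report something else, mostly with a low value. They report only what shows in the picture. A call takes as long as a camera call. They do not tell look-alikes from the thing itself.
- r.cut_out(query, camera): "mask" (384x512 bool, what is visible of it) and "bbox" ([left, top, right, bottom] in pixels, round what is visible of it).
- r.place_of(query, camera): "location" ([row, column] in pixels: a listed point, or the origin of a listed thing).
The state is a dict: "clock": time; "qpos": joint angles; "qvel": joint speeds; "joint_efforts": joint torques, N m; "eef_pos": TCP position; "tcp_rot": TCP orientation; "contact_force": force on the tool from outside, world axes, zero at the start; "wrist_torque": the same for the moment, N m; "opening": opening from 0.0 (shut) to 1.0 (fully open).
Only numpy, scipy, OpenCV 4.12 (cv2) and the standard library are available. Lean on these libraries where they do the work, as an engineer would, in place of code of your own. Each camera call takes 0.05 s, during which the arm holds its last target. There are 200 camera calls.

## Task

Hang the two-pronged steel bracket in the upper groove of the slat-wall panel, near its middle: tip its prongs up, put its lip into the groove, then swing it down until it is fully seated with its prongs level, and let go. Then draw every lint screen up out of the slotted rack and hang it by its two ears across both prongs to air, upright and with a clear gap to its neighbours. Leave the other things on the ledge alone.

Things in the scene. Friction and masses are not known exactly. Their poses are not given: they have to be found in the camera images.
- panel: fixed upright slat-wall panel of wood slats, 260 mm wide (y), 270 tall, 42 deep; origin at the foot of its front face, mid width; its front face is its plane x = 0 and looks along its -x, to the robot. Two grooves run across its whole width, open at the front and the ends: lower z 85 to 109 mm, upper z 190 to 214 mm. The front slats are 6 mm thick
- groove (a point): mid width of the upper groove's lower edge at the panel's front face (panel 0, 0, 190 mm); axes as the panel's. The groove is 24 mm high at the face; behind the 6 mm slat it widens upward: the cavity spans x 6 to 36 mm, z 0 to 46 mm from here, its flat floor level with the lower edge
- bracket: loose steel bracket, about 300 g, first standing level on its prongs. Origin under the back plate's rear face, mid width; prongs point to its -x, lip to +x. Plate x -5 to 0 mm, 104 wide (y), z 0 to 57. At its top a neck 60 wide, z 52 to 57, runs back to x 14. Seated: neck underside on the groove's lower edge, plate against the face, prongs level or drooping up to 5 deg
- lip_top (a point): top edge of the bracket's lip, mid width, at (12, 0, 82) mm in the bracket's frame. Lip: 4 mm thick (x 10 to 14), 60 wide, z 52 to 82, rising from the neck's rear end. It passes the groove only with the prongs tipped up 35 to 45 deg; it goes in along its own slope (in and up), then the bracket is swung level and lowered, leaving the lip up behind the upper slat
- fin (a point): centre of the bracket's grip fin, at (-32, 0, 27) mm in its frame: a black upright plate 10 mm thick (y), x -60 to -4, z 0 to 55, between the prongs
- prongs (a point): point between the two prongs at the height of their tops, at (-120, 0, 8) mm in the bracket's frame. Prongs: 8 mm square bars at y = +48 and -48, from the plate to x -215, z 0 to 8, each with an end stop 14 mm high on top at x -215 to -209. Free length for screens: x -209 to -60
- rack: fixed white slotted rack, 220 (x) by 94 (y) by 60 mm tall; origin mid underside; five slots 10 mm wide along its y, at x = -84, -42, 0, 42, 84 mm, floor at z 8 mm, 52 mm deep. The screens stand across it, their x along the rack's x, their ears and tabs well above its top
- screen1: lint screen, thin flat grey frame with mesh, on edge in a rack slot (None if absent). 6 mm thick (its x); origin mid underside. Body 76 mm wide (y), z 0 to 110; over it an ear bar 120 wide (y), z 110 to 122, so an ear sticks out 22 mm each side; over that a pull tab 40 wide, z 122 to 167. 80 g. Symmetric
- screen2: lint screen, thin flat grey frame with mesh, on edge in a rack slot (None if absent). 6 mm thick (its x); origin mid underside. Body 76 mm wide (y), z 0 to 110; over it an ear bar 120 wide (y), z 110 to 122, so an ear sticks out 22 mm each side; over that a pull tab 40 wide, z 122 to 167. 80 g. Symmetric
- screen3: lint screen, thin flat grey frame with mesh, on edge in a rack slot (None if absent). 6 mm thick (its x); origin mid underside. Body 76 mm wide (y), z 0 to 110; over it an ear bar 120 wide (y), z 110 to 122, so an ear sticks out 22 mm each side; over that a pull tab 40 wide, z 122 to 167. 80 g. Symmetric
- screen4: lint screen, thin flat grey frame with mesh, on edge in a rack slot (None if absent). 6 mm thick (its x); origin mid underside. Body 76 mm wide (y), z 0 to 110; over it an ear bar 120 wide (y), z 110 to 122, so an ear sticks out 22 mm each side; over that a pull tab 40 wide, z 122 to 167. 80 g. Symmetric
- screen5: lint screen, thin flat grey frame with mesh, on edge in a rack slot (None if absent). 6 mm thick (its x); origin mid underside. Body 76 mm wide (y), z 0 to 110; over it an ear bar 120 wide (y), z 110 to 122, so an ear sticks out 22 mm each side; over that a pull tab 40 wide, z 122 to 167. 80 g. Symmetric
- lint_brush: stainless lint brush lying flat, 183 mm long (x), 25 mm high; to be left alone
- funnel: grey funnel standing mouth down, 104 mm wide, 105 mm high; origin mid underside; to be left alone
- meas_cup: glass measuring cup, 68 mm wide, 85 mm high; origin mid underside; to be left alone
- dryer_knob: chrome dryer knob lying on its base, 60 mm wide, 36 mm high; to be left alone
- remover: white stain-remover bottle, 64 mm wide, 170 mm high; to be left alone
Not all that is in view belongs to the job. Leave any green look-alike of the screen4 alone.

How it is judged (in metres and radians):
On the way:
1. the bracket is seated in the upper groove (lip up behind the upper slat, prongs level) and let go (z of lip_top in the frame of panel between 0.216 and 0.228 m and x of lip_top in the frame of panel between 0.0065 and 0.02 m and y of bracket in the frame of panel between -0.075 and 0.075 m and angle between bracket's own z axis and vertical below 0.16 rad and angle between the x axis of bracket and the x axis of panel, either way round below 0.2 rad and contact force between the fingers and bracket below 0.5 N), for 0.3 s.
At the end, for the whole second after the job is handed in: bracket seated in the upper groove (lip 2 mm or more behind the upper slat, tilt under 9 deg, middle within 75 mm of the panel's); every screen hangs by its ears on both prongs, within 20 mm of their middle, within 11 deg of upright, 10 mm or more apart; at rest but for slight swaying (z of lip_top in the frame of panel between 0.216 and 0.228 m and x of lip_top in the frame of panel between 0.0065 and 0.02 m and y of bracket in the frame of panel between -0.075 and 0.075 m and angle between bracket's own z axis and vertical below 0.16 rad and angle between the x axis of bracket and the x axis of panel, either way round below 0.2 rad and linear speed of bracket below 0.03 m/s and z of screen1 in the frame of bracket between -0.11 and -0.09 m and x of screen1 in the frame of bracket between -0.212 and -0.06 m and y of screen1 in the frame of bracket between -0.02 and 0.02 m and angle between each of screen1, screen2, screen3, screen4, screen5's own z axis and vertical below 0.2 rad and linear speed of each of screen1, screen2, screen3, screen4, screen5 below 0.1 m/s and distance between screen1 and screen2 above 0.01 m and distance between each of screen1, screen2 and screen3 above 0.01 m and distance between each of screen1, screen2, screen3 and screen4 above 0.01 m and distance between each of screen1, screen2, screen3, screen4 and screen5 above 0.01 m and z of screen2 in the frame of bracket between -0.11 and -0.09 m and x of screen2 in the frame of bracket between -0.212 and -0.06 m and y of screen2 in the frame of bracket between -0.02 and 0.02 m and z of screen3 in the frame of bracket between -0.11 and -0.09 m and x of screen3 in the frame of bracket between -0.212 and -0.06 m and y of screen3 in the frame of bracket between -0.02 and 0.02 m and z of screen4 in the frame of bracket between -0.11 and -0.09 m and x of screen4 in the frame of bracket between -0.212 and -0.06 m and y of screen4 in the frame of bracket between -0.02 and 0.02 m and z of screen5 in the frame of bracket between -0.11 and -0.09 m and x of screen5 in the frame of bracket between -0.212 and -0.06 m and y of screen5 in the frame of bracket between -0.02 and 0.02 m); the robot touches nothing.
It fails at once if a bystander (brush, funnel, cup, knob or bottle) is moved more than 30 mm or tipped (distance of any of lint_brush, funnel, meas_cup, dryer_knob, remover from where it was at the start of the episode above 0.03 m or angle between any of lint_brush, funnel, meas_cup, dryer_knob, remover's own z axis and vertical above 0.5 rad).
Of screen1, screen2, screen3, screen4, screen5 only 3 to 4 are there at a start; the rules pass over those that are not, and their reading is None.
At some moment in a run one of bracket may be knocked a few centimetres aside while the robot is not near it.
It also fails if it takes over 208 s, if anything falls off the work surface, if the arm or the gripper's body presses on something with over 40 N, if the wrist force passes 120 N, or if a joint passes its speed limit or range.

## Working session

There is one attempt and no reset: what is moved stays moved. The work goes in short steps, Python scripts to look and compute and a tool call to move; the robot and the scene stay as the last step left them, time stands still between calls to the robot, and variables do not carry over. Pictures are saved under pics/ and viewed, about 12 in all and at most 16, crops included, and the job is handed in when it is done.

Besides the shell and the picture viewer there is one more tool, called after "Call:" in YAML: its name, and indented under it one key for each argument. move_arm: Moves the arm, as the interface text tells. Its arguments: {"type":"object","properties":{"increments":{"type":"array","items":{"type":"object","properties":{"tx":{"type":"number"},"ty":{"type":"number"},"tz":{"type":"number"},"rx":{"type":"number"},"ry":{"type":"number"},"rz":{"type":"number"},"gripper":{"type":"number"}}}},"squeeze":{"type":"number"}},"required":["increments"]}

```bash
ls; mkdir -p pics
cat > h.py <<'E'
import numpy as np, cv2
from rig import r
from scipy.spatial.transform import Rotation as Ro
def cam(name):
    m=r.camera_model(name)
    if 'hand_eye' in m:
        s=r.sense(); T=np.eye(4); T[:3,:3]=Ro.from_euler('xyz',s['tcp_rot']).as_matrix(); T[:3,3]=s['eef_pos']
        W=T@np.array(m['hand_eye']); R=W[:3,:3].T; t=-R@W[:3,3]
    else: R=np.array(m['R']);t=np.array(m['t'])
    K=np.array([[m['fx'],0,m['cx']],[0,m['fy'],m['cy']],[0,0,1.]])
    return K,np.array([m['k1'],0,0,0.]),R,t
def rays(c,uv):
    K,d,R,t=c
    p=cv2.undistortPoints(np.array(uv,float).reshape(-1,1,2),K,d).reshape(-1,2)
    return np.c_[p,np.ones(len(p))]
def lift(c,uv,z):   # uv col,row ; z depth
    return (rays(c,uv)*np.array(z,float).reshape(-1,1)-c[3])@c[2]
def plane(c,uv,n,d0): # intersect with n.X=d0
    D=rays(c,uv)@c[2]; C=-c[2].T@c[3]
    return C+D*((d0-C@n)/(D@n))[:,None]
def proj(c,X):
    K,d,R,t=c
    return cv2.projectPoints(np.array(X,float).reshape(-1,1,3),cv2.Rodrigues(R)[0],t,K,d)[0].reshape(-1,2)
def cloud(c,dep,mask=None):
    m=dep>0
    if mask is not None: m&=mask
    v,u=np.nonzero(m)
    return lift(c,np.c_[u,v],dep[v,u]),np.c_[u,v]
def save(n,im): cv2.imwrite(n,cv2.cvtColor(im,cv2.COLOR_RGB2BGR))
E
python3 - <<'E'
from h import *
for n in['scene','side']:
    c=cam(n); im,d=r.grab_frame(n); save(f'pics/{n}0.png',im); np.savez(f'{n}0',im=im,d=d)
    print(n,-c[2].T@c[3],c[2][2],c[0][0,0])
    for q in['panel','groove','bracket','fin','prongs','lip_top','rack','screen1','funnel','meas_cup','lint_brush','dryer_knob','remover']:
        o=r.place_of(q,n)
        for e in o[:6]:
            rr,cc=e['location']; i,j=int(min(max(rr,0),383)),int(min(max(cc,0),511))
            print(q,round(e['confidence'],2),[round(rr),round(cc)],lift(c,[[cc,rr]],[d[i,j]])[0].round() if d[i,j]>0 else None)
print(r.sense())
E
```

```text
pics
scene [1440.00335152 -309.51259678 1013.29749401] [-0.69111292  0.29247551 -0.66092436] 459.96278458735225
panel 0.55 [273, 261] [768.   1.  63.]
groove 0.71 [224, 260] [767.  -2. 246.]
bracket 0.84 [198, 332] [563. 342.  24.]
fin 0.71 [191, 327] [571. 314.  71.]
prongs 0.69 [177, 320] [433. 376.   1.]
lip_top 0.91 [186, 333] [493. 393.   2.]
rack 0.94 [250, 146] [ 598. -257.   92.]
screen1 0.7 [265, 154] [ 604. -245.   35.]
screen1 0.68 [217, 99] [ 312. -358.   -5.]
screen1 0.59 [229, 136] [ 513. -263.   95.]
funnel 0.59 [177, 320] [433. 377.  -0.]
funnel 0.56 [188, 379] [596. 500.  38.]
meas_cup 0.62 [198, 232] [435.  53.  30.]
lint_brush 0.73 [206, 188] [408. -84.  25.]
dryer_knob 0.7 [236, 348] [729. 296.  33.]
remover 0.62 [306, 186] [ 777. -208.   50.]
side [ 226.15955509 1033.98101492 1002.01421912] [ 0.22326325 -0.71482342 -0.66270732] 355.24531762906605
panel 0.78 [197, 212] [709.  53.  -3.]
groove 0.94 [152, 211] [723.   3. 188.]
bracket 0.91 [258, 215] [562. 366.  38.]
fin 0.91 [259, 229] [513. 362.  47.]
prongs 0.82 [277, 243] [456. 382.   1.]
lip_top 0.83 [242, 216]
[... 567 characters left out ...]
.]
{'clock': 1.4, 'qpos': array([-1.25238079e+00,  3.53000060e-01,  1.63337411e+00,  1.46224688e-05,
        1.15523249e+00, -2.38517993e-03]), 'qvel': array([-1.45622739e-03, -1.03836087e-03, -1.14052757e-04,  8.13170764e-04,
        2.30872843e-04, -1.65002468e-05]), 'joint_efforts': array([-1.88935213e-03, -6.05175447e+01, -3.42437375e+01, -2.26285983e-04,
        1.24480124e-03,  1.26330860e-05]), 'eef_pos': array([ 197.09429018, -593.11642215,  231.29202559]), 'tcp_rot': array([-3.14157868e+00, -1.34112162e-05,  3.20794816e-01]), 'contact_force': array([ 0.61713607, -0.24850937, -0.13335319]), 'wrist_torque': array([-0.0111256 , -0.007123  ,  0.03113394]), 'opening': 1.0053979497362717}
```

Run:
```python
import cv2,numpy as np
a=cv2.imread('pics/scene0.png');b=cv2.imread('pics/side0.png')
cv2.imwrite('pics/s0.png',cv2.resize(a[130:384,40:440],(800,508)))
cv2.imwrite('pics/d0.png',cv2.resize(b[90:345,130:430],(706,600)))
```

```text
(no output)
```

View pics/s0.png

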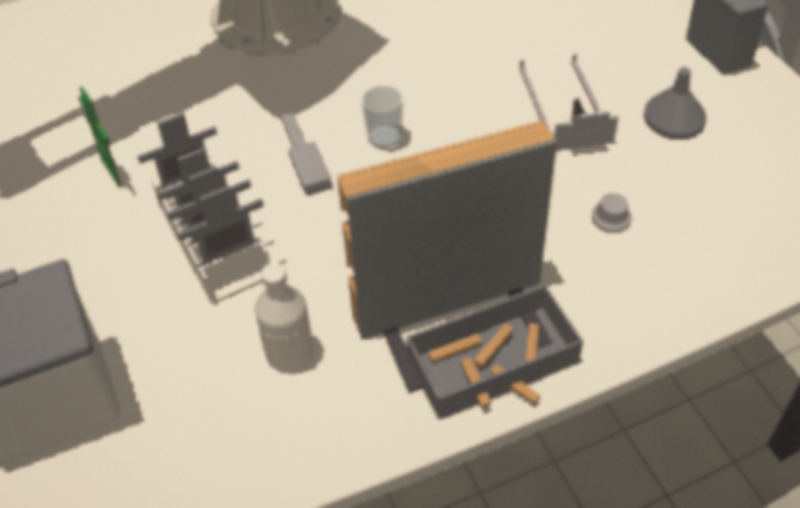

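View pics/d0.png

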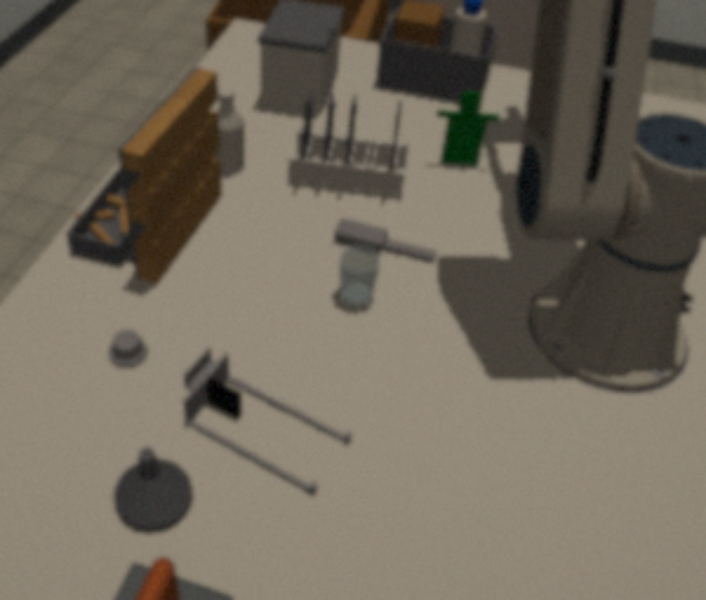

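Scene shows four grey screens in the rack (scene px ~125-150 col, 200-250 row), a green decoy left of it, the bracket standing level near the funnel and knob, and the panel seen from behind. The side view confirms this.

Run:
```python
from h import *
P=[];C=[];S=[]
for i,n in enumerate(['scene','side']):
    f=np.load(n+'0.npz'); p,uv=cloud(cam(n),f['d']); P.append(p);C.append(f['im'][uv[:,1],uv[:,0]]);S.append(np.full(len(p),i))
P=np.vstack(P);C=np.vstack(C).astype(int);S=np.hstack(S)
def rep(n,m): print(n,m.sum(),P[m].min(0).round(),P[m].max(0).round(),np.median(P[m],0).round(1))
for i in(0,1):
    t=(S==i)&(abs(P[:,0]-450)<300)&(abs(P[:,1])<450)&(abs(P[:,2])<12); print('table z',i,np.median(P[t,2]))
# panel front from side cam
m=(S==1)&(P[:,2]>30)&(P[:,2]<255)&(abs(P[:,0]-725)<40)&(abs(P[:,1])<115)
q=P[m]
for _ in range(4):
    A=np.c_[q[:,1],q[:,2],np.ones(len(q))]; k=np.linalg.lstsq(A,q[:,0],rcond=None)[0]; e=q[:,0]-A@k; q=q[abs(e)<max(3,1.5*np.std(e))]
print('front x=',k,'n',len(q),'std',np.std(e))
m=(P[:,2]>255)&(P[:,2]<290)&(abs(P[:,0]-745)<60)&(abs(P[:,1])<200)
for i in(0,1):
    w=P[m&(S==i)];rect=cv2.minAreaRect(w[:,:2].astype(np.float32)); print('top',i,len(w),np.median(w[:,2]),rect, np.percentile(w[:,:2],[2,98],axis=0))
# rack & screens
m=(P[:,0]>400)&(P[:,0]<700)&(P[:,1]>-380)&(P[:,1]<-150)&(P[:,2]>20)
for i in(0,1):
  for lo,hi in((45,75),(112,140),(140,190)):
    w=P[m&(S==i)&(P[:,2]>lo)&(P[:,2]<hi)]; print('rack',i,lo,len(w),cv2.minAreaRect(w[:,:2].astype(np.float32)), w.min(0).round(),w.max(0).round())
# bracket
m=(P[:,0]>330)&(P[:,0]<640)&(P[:,1]>250)&(P[:,1]<450)
for i in(0,1):
  for lo,hi in((4,15),(20,60),(60,95)):
    w=P[m&(S==i)&(P[:,2]>lo)&(P[:,2]<hi)]; print('br',i,lo,len(w),cv2.minAreaRect(w[:,:2].astype(np.float32)), w.min(0).round(),w.max(0).round())
# top-down map
o=np.full((600,800,3),255,np.uint8); k=np.argsort(P[:,2]); k=k[(P[k,2]>4)&(P[k,2]<320)]
u=(400-P[k,1]*.8).astype(int)+0; v=(600-(P[k,0]-150)*.85).astype(int); ok=(u>=1)&(u<799)&(v>=1)&(v<599)
for du in(0,1):
  for dv in(0,1):
    o[v[ok]-dv,u[ok]-du]=cv2.applyColorMap(np.clip(P[k][ok,2]*0.9,0,255).astype(np.uint8)[:,None],cv2.COLORMAP_JET)[:,0]
cv2.imwrite('pics/top.png',o)
```

```text
table z 0 1.1892031007164474
table z 1 -0.191140235860442
front x= [5.24984551e-02 4.87884631e-04 7.25225082e+02] n 989 std 1.12044912379791
top 0 1913 270.76263603476616 ((747.7403564453125, 17.77021026611328), (258.6795654296875, 47.95254135131836), 87.12118530273438) [[ 724.78875998 -109.06923085]
 [ 773.46227181  140.80585651]]
top 1 579 269.3145478554813 ((746.5848388671875, 19.115707397460938), (266.99346923828125, 46.29862594604492), 86.65838623046875) [[ 720.96986134 -101.84505038]
 [ 770.72557442  149.08905315]]
rack 0 45 560 ((512.2867431640625, -249.92669677734375), (221.42376708984375, 94.7222900390625), 7.259398937225342) [ 402. -311.   45.] [ 628. -190.   75.]
rack 0 112 835 ((512.9678955078125, -249.06382751464844), (181.43685913085938, 121.21598052978516), 7.771210193634033) [ 419. -321.  112.] [ 606. -179.  140.]
rack 0 140 680 ((511.7403564453125, -249.48748779296875), (179.55555725097656, 42.181148529052734), 7.809345722198486) [ 420. -280.  140.] [ 602. -220.  180.]
rack 1 45 379 ((509.0539855957031, -248.07249450683594), (218.34423828125, 103.45407104492188), 8.2
[... 545 characters left out ...]
, 368.0272521972656), (107.41626739501953, 231.88461303710938), 76.1610107421875) [342. 292.  20.] [582. 442.  60.]
br 0 60 127 ((572.3583374023438, 337.14556884765625), (86.1180648803711, 18.756576538085938), 71.78003692626953) [550. 299.  60.] [585. 381.  87.]
br 1 4 485 ((485.5926208496094, 353.1856689453125), (310.454833984375, 192.28805541992188), 1.0830615758895874) [331. 256.   4.] [640. 450.  15.]
br 1 20 337 ((464.55828857421875, 369.5870056152344), (104.153076171875, 227.1207275390625), 77.56404876708984) [342. 298.  20.] [582. 444.  60.]
br 1 60 65 ((572.5531616210938, 342.4897766113281), (61.517242431640625, 7.509211540222168), 78.69367980957031) [565. 312.  61.] [582. 372.  83.]
```

View pics/top.png

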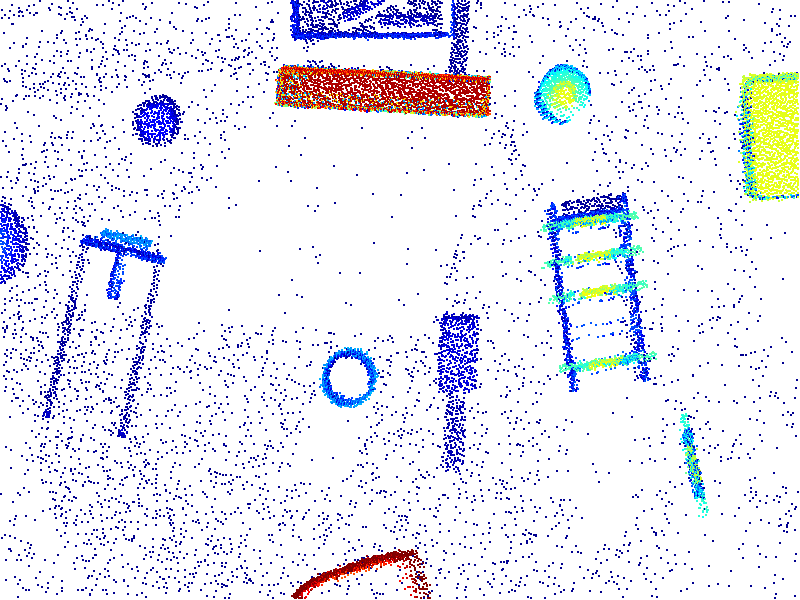

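Top map confirms: 4 screens (slots -84, 0, 42, 84), bracket yaw about -12.5°, panel yaw about -3°. Next I refine with a box-model fit.

```bash
cat >> h.py <<'E'
from scipy.optimize import least_squares
def B(*a): return np.array(a,float).reshape(-1,6) # xlo,xhi,ylo,yhi,zlo,zhi
BR=B(-5,0,-52,52,0,57, 0,14,-30,30,52,57, 10,14,-30,30,52,82, -60,-4,-5,5,0,55, -215,-5,44,52,0,8, -215,-5,-52,-44,0,8, -215,-209,44,52,8,22, -215,-209,-52,-44,8,22)
PA=B(0,42,-130,130,0,85,0,42,-130,130,109,190,0,42,-130,130,236,270,0,6,-130,130,214,270,36,42,-130,130,0,270)
SC=B(-3,3,-38,38,0,110,-3,3,-60,60,110,122,-3,3,-20,20,122,167)
def sd(bx,p):
    lo,hi=bx[:,0::2],bx[:,1::2]; c=(lo+hi)/2;h=(hi-lo)/2
    q=abs(p[:,None]-c)-h
    d=np.linalg.norm(np.maximum(q,0),axis=2)+np.minimum(q.max(2),0)
    return d.min(1)
def fit(bx,P,g,free=('x','y','yaw'),cut=25):
    """g: dict x,y,z,roll,pitch,yaw(deg). keeps points near the guess"""
    k=['x','y','z','roll','pitch','yaw']; g0=np.array([g.get(a,0.) for a in k],float); idx=[k.index(a) for a in free]
    def loc(v): 
        w=g0.copy(); w[idx]=v
        return (P_-w[:3])@Ro.from_euler('xyz',w[3:],degrees=True).as_matrix(),w
    v=g0[idx]
    for c in (cut,cut/2,8,6):
        P_=P; l,_=loc(v); P_=P[abs(sd(bx,l))<c]
        s=least_squares(lambda v:sd(bx,loc(v)[0]),v,loss='soft_l1',f_scale=1.5,x_scale=[1 if k[i] in 'xyz' else .3 for i in idx],diff_step=1e-4); v=s.x
    return dict(zip(free,v.round(2))),len(P_),round(float(np.median(abs(sd(bx,loc(v)[0])))),2)
E
python3 - <<'E'
from h import *
print(np.array(r.camera_model('wrist')['hand_eye']).round(2))
for i,n in enumerate(['scene','side']):
    f=np.load(n+'0.npz'); p,uv=cloud(cam(n),f['d'])
    p=p[(p[:,2]>5)]
    nb=p[(p[:,0]>330)&(p[:,0]<620)&(p[:,1]>260)&(p[:,1]<450)]
    print(n,'br',fit(BR,nb,dict(x=565,y=340,yaw=-12.5)))
    print(n,'pa',fit(PA,p,dict(x=726,y=19,yaw=-3)))
    for s in(-84,0,42,84):
        a=np.radians(7.5); x,y=511+s*np.cos(a),-249+s*np.sin(a)
        print(n,s,x.round(),y.round(),fit(SC,p[p[:,2]>80],dict(x=x,y=y,z=8,yaw=7.5),cut=16))
E
```

```text
[[  -0.     -0.96   -0.29   74.68]
 [   1.     -0.      0.     -0.15]
 [  -0.     -0.29    0.96 -143.58]
 [   0.      0.      0.      1.  ]]
scene br ({'x': np.float64(563.98), 'y': np.float64(343.7), 'yaw': np.float64(-13.18)}, 690, 1.36)
scene pa ({'x': np.float64(726.4), 'y': np.float64(19.83), 'yaw': np.float64(-2.87)}, 8377, 0.97)
scene -84 428.0 -260.0 ({'x': np.float64(427.77), 'y': np.float64(-260.4), 'yaw': np.float64(8.22)}, 526, 1.3)
scene 0 511.0 -249.0 ({'x': np.float64(511.26), 'y': np.float64(-249.76), 'yaw': np.float64(7.93)}, 375, 1.15)
scene 42 553.0 -244.0 ({'x': np.float64(552.62), 'y': np.float64(-244.22), 'yaw': np.float64(8.11)}, 401, 1.17)
scene 84 594.0 -238.0 ({'x': np.float64(594.66), 'y': np.float64(-238.6), 'yaw': np.float64(7.95)}, 666, 1.16)
side br ({'x': np.float64(558.68), 'y': np.float64(346.2), 'yaw': np.float64(-13.37)}, 754, 1.07)
side pa ({'x': np.float64(726.21), 'y': np.float64(20.2), 'yaw': np.float64(-3.04)}, 2645, 0.86)
side -84 428.0 -260.0 ({'x': np.float64(426.24), 'y': np.float64(-256.99), 'yaw': np.float64(5.9)}, 41, 0.9)
side 0 511.0 -249.0 ({'x': np.float64(509.88), 'y': np.float64(-247.22), 'yaw': np.float64(8.53)}, 58, 0.46)
side 42 553.0 -244.0 ({'x': np.float64(551.91), 'y': np.float64(-243.58), 'yaw': np.float64(7.9)}, 63, 0.73)
side 84 594.0 -238.0 ({'x': np.float64(593.5), 'y': np.float64(-234.72), 'yaw': np.float64(7.66)}, 77, 0.96)
```

Call:
move_arm:
  increments:
    - {"tx": 2.39,"ty": -3.41,"tz": -0.29,"gripper": 0}
    - {"tx": 2.39,"ty": -3.41,"tz": -0.29}
    - {"tx": 2.39,"ty": -3.41,"tz": -0.29}
    - {"tx": 2.39,"ty": -3.41,"tz": -0.29}
    - {"tx": 2.39,"ty": -3.41,"tz": -0.29}
    - {"tx": 2.39,"ty": -3.41,"tz": -0.29}
    - {"tx": 2.39,"ty": -3.41,"tz": -0.29}
    - {"tx": 2.39,"ty": -3.41,"tz": -0.29}
    - {"tx": 2.39,"ty": -3.41,"tz": -0.29}
    - {"tx": 2.39,"ty": -3.41,"tz": -0.29}
    - {"tx": 2.39,"ty": -3.41,"tz": -0.29}
    - {"tx": 2.39,"ty": -3.41,"tz": -0.29}

```text
invalid input
```

Call:
move_arm:
  increments:
    - {"tx": 2.39,"ty": -3.41,"tz": -0.29}
    - {"tx": 2.39,"ty": -3.41,"tz": -0.29}
    - {"tx": 2.39,"ty": -3.41,"tz": -0.29}
    - {"tx": 2.39,"ty": -3.41,"tz": -0.29}
    - {"tx": 2.39,"ty": -3.41,"tz": -0.29}
    - {"tx": 2.39,"ty": -3.41,"tz": -0.29}
    - {"tx": 2.39,"ty": -3.41,"tz": -0.29}
    - {"tx": 2.39,"ty": -3.41,"tz": -0.29}
    - {"tx": 2.39,"ty": -3.41,"tz": -0.29}
    - {"tx": 2.39,"ty": -3.41,"tz": -0.29}
    - {"tx": 2.39,"ty": -3.41,"tz": -0.29}
    - {"tx": 2.39,"ty": -3.41,"tz": -0.29}

```text
invalid input
```

Call:
move_arm:
  increments:
    - {"rz": -8.24}
    - {"rz": -8.24}
    - {"rz": -8.24}
    - {"rz": -8.24}
    - {"rz": -8.24}
    - {"rz": -8.24}
    - {"rz": -8.24}
    - {"rz": -8.24}
    - {"rz": -8.24}
    - {"rz": -8.24}
    - {"rz": -8.24}
    - {"rz": -8.24}

```text
invalid input
```

Call:
move_arm:
  increments:
    - {"rz": -8.24}
    - {"rz": -8.24}
    - {"rz": -8.24}
    - {"rz": -8.24}
    - {"rz": -8.24}
    - {"rz": -8.24}
    - {}
    - {}

```text
invalid input
```

Call:
move_arm:
  increments:
    - {"tx": 2.39,"ty": -3.41,"tz": -0.29,"rx": 0,"ry": 0,"rz": 0,"gripper": 0}
    - {"tx": 2.39,"ty": -3.41,"tz": -0.29,"rx": 0,"ry": 0,"rz": 0,"gripper": 0}
  squeeze: 40

```text
clock: 1.6
eef_pos: [220.8, -512.8, 236.7]
tcp_rot: [-3.141, -0.0, 0.319]
contact_force: [1.3, 0.4, 0.3]
opening: 0.693
```

Call:
move_arm:
  increments:
    - {"tx": 2.39,"ty": -3.41,"tz": -0.29,"gripper": 0}
    - {"tx": 2.39,"ty": -3.41,"tz": -0.29,"gripper": 0}

```text
invalid input
```

Call:
move_arm:
  increments:
    - {"tx": 2.39,"ty": -3.41,"tz": -0.29,"rx": 0,"ry": 0,"rz": 0,"gripper": 0}
    - {"tx": 2.39,"ty": -3.41,"tz": -0.29,"rx": 0,"ry": 0,"rz": 0,"gripper": 0}

```text
clock: 1.8
eef_pos: [245.0, -432.0, 242.9]
tcp_rot: [3.142, -0.0, 0.32]
contact_force: [1.0, -0.8, 0.5]
opening: 0.498
```

Call:
move_arm:
  increments:
    - {"tx": 2.39,"ty": -3.41,"tz": -0.29}
    - {"tx": 2.39,"ty": -3.41,"tz": -0.29}
  squeeze: 40

```text
invalid input
```

Call:
move_arm:
  increments:
    - {"tx": 2.81,"ty": -4.01,"tz": -0.34,"rx": 0,"ry": 0,"rz": 0,"gripper": 0}
    - {"tx": 2.81,"ty": -4.01,"tz": -0.34,"rx": 0,"ry": 0,"rz": 0,"gripper": 0}
    - {"tx": 2.81,"ty": -4.01,"tz": -0.34,"rx": 0,"ry": 0,"rz": 0,"gripper": 0}
    - {"tx": 2.81,"ty": -4.01,"tz": -0.34,"rx": 0,"ry": 0,"rz": 0,"gripper": 0}
    - {"tx": 2.81,"ty": -4.01,"tz": -0.34,"rx": 0,"ry": 0,"rz": 0,"gripper": 0}
    - {"tx": 2.81,"ty": -4.01,"tz": -0.34,"rx": 0,"ry": 0,"rz": 0,"gripper": 0}
    - {"tx": 2.81,"ty": -4.01,"tz": -0.34,"rx": 0,"ry": 0,"rz": 0,"gripper": 0}
    - {"tx": 2.81,"ty": -4.01,"tz": -0.34,"rx": 0,"ry": 0,"rz": 0,"gripper": 0}
    - {"tx": 2.81,"ty": -4.01,"tz": -0.34,"rx": 0,"ry": 0,"rz": 0,"gripper": 0}
    - {"tx": 2.81,"ty": -4.01,"tz": -0.34,"rx": 0,"ry": 0,"rz": 0,"gripper": 0}
    - {"tx": 2.81,"ty": -4.01,"tz": -0.34,"rx": 0,"ry": 0,"rz": 0,"gripper": 0}
    - {"tx": 2.81,"ty": -4.01,"tz": -0.34,"rx": 0,"ry": 0,"rz": 0,"gripper": 0}

```text
clock: 3.0
eef_pos: [413.2, 131.7, 284.2]
tcp_rot: [3.141, -0.001, 0.321]
contact_force: [1.2, -1.8, 0.1]
opening: 0.502
```

Call:
move_arm:
  increments:
    - {"tx": 2.81,"ty": -4.01,"tz": -0.34,"rx": 0,"ry": 0,"rz": 0,"gripper": 0}
    - {"tx": 2.81,"ty": -4.01,"tz": -0.34,"rx": 0,"ry": 0,"rz": 0,"gripper": 0}
    - {"tx": 2.81,"ty": -4.01,"tz": -0.34,"rx": 0,"ry": 0,"rz": 0,"gripper": 0}
    - {"tx": 2.81,"ty": -4.01,"tz": -0.34,"rx": 0,"ry": 0,"rz": 0,"gripper": 0}
    - {"tx": 2.81,"ty": -4.01,"tz": -0.34,"rx": 0,"ry": 0,"rz": 0,"gripper": 0}
    - {"tx": 0,"ty": 0,"tz": 0,"rx": 0,"ry": 0,"rz": -8.24,"gripper": 0}
    - {"tx": 0,"ty": 0,"tz": 0,"rx": 0,"ry": 0,"rz": -8.24,"gripper": 0}
    - {"tx": 0,"ty": 0,"tz": 0,"rx": 0,"ry": 0,"rz": -8.24,"gripper": 0}
    - {"tx": 0,"ty": 0,"tz": 0,"rx": 0,"ry": 0,"rz": -8.24,"gripper": 0}
    - {"tx": 0,"ty": 0,"tz": 0,"rx": 0,"ry": 0,"rz": -8.24,"gripper": 0}
    - {"tx": 0,"ty": 0,"tz": 0,"rx": 0,"ry": 0,"rz": -8.24,"gripper": 0}
    - {"tx": 0,"ty": 0,"tz": 0,"rx": 0,"ry": 0,"rz": -8.24,"gripper": 0}

```text
clock: 4.2
eef_pos: [483.1, 364.0, 300.7]
tcp_rot: [-3.142, 0.0, 1.333]
contact_force: [-0.6, 0.3, 0.2]
opening: 0.5
```

Call:
move_arm:
  increments:
    - {"tx": 0,"ty": 0,"tz": 0,"rx": 0,"ry": 0,"rz": -8.24,"gripper": 0}
    - {"tx": 0,"ty": 0,"tz": 0,"rx": 0,"ry": 0,"rz": -8.24,"gripper": 0}
    - {"tx": 0,"ty": 0,"tz": 0,"rx": 0,"ry": 0,"rz": -8.24,"gripper": 0}
    - {"tx": 0,"ty": 0,"tz": 0,"rx": 0,"ry": 0,"rz": -8.24,"gripper": 0}
    - {"tx": 0,"ty": 0,"tz": 0,"rx": 0,"ry": 0,"rz": -8.24,"gripper": 0}
    - {"tx": 0,"ty": 0,"tz": 0,"rx": 0,"ry": 0,"rz": -8.24,"gripper": 0}
    - {"tx": 0,"ty": 0,"tz": 0,"rx": 0,"ry": 0,"rz": -8.24,"gripper": 0}
    - {"tx": 0,"ty": 0,"tz": 0,"rx": 0,"ry": 0,"rz": -8.24,"gripper": 0}
    - {"tx": 0,"ty": 0,"tz": 0,"rx": 0,"ry": 0,"rz": -8.24,"gripper": 0}
    - {"tx": 0,"ty": 0,"tz": 0,"rx": 0,"ry": 0,"rz": -8.24,"gripper": 0}
    - {"tx": 0,"ty": 0,"tz": 0,"rx": 0,"ry": 0,"rz": -8.24,"gripper": 0}
    - {"tx": 0,"ty": 0,"tz": 0,"rx": 0,"ry": 0,"rz": 0,"gripper": 0}

```text
clock: 5.4
eef_pos: [483.2, 364.0, 300.7]
tcp_rot: [-3.142, 0.0, 2.912]
contact_force: [0.7, -0.2, -0.2]
opening: 0.5
```

Tracking is excellent. Recheck the bracket (it may have been knocked), and build a motion-plan helper.

```bash
cat >> h.py <<'E'
def pose():
    s=r.sense(); return np.array(s['eef_pos']),Ro.from_euler('xyz',s['tcp_rot'])
def bracket(g,free=('x','y','yaw'),lo=5,cams=('scene','side','wrist'),cut=20):
    for n in cams:
        c=cam(n); im,d=r.grab_frame(n); p,_=cloud(c,d); p=p[(p[:,2]>lo)&(p[:,2]<400)]
        print(n,fit(BR,p,g,free,cut))
def go(Xt,Rt=None):
    p,R=pose(); d=R.inv().apply(np.array(Xt)-p)/10
    print('shift cm in tool axes',d.round(2),'norm',np.linalg.norm(d).round(2))
    if Rt is not None: print('turn rotvec deg',np.degrees((R.inv()*Rt).as_rotvec()).round(1))
E
python3 - <<'E'
from h import *
bracket(dict(x=561.5,y=345,yaw=-13.3),cut=40)
E
```

```text
scene ({'x': np.float64(563.59), 'y': np.float64(343.56), 'yaw': np.float64(-13.22)}, 696, 1.33)
side ({'x': np.float64(562.73), 'y': np.float64(345.23), 'yaw': np.float64(-13.45)}, 758, 0.89)
wrist ({'x': np.float64(561.81), 'y': np.float64(342.44), 'yaw': np.float64(-13.51)}, 3183, 0.55)
```

Call:
move_arm:
  increments:
    - {"tx": 0,"ty": 0,"tz": 0,"rx": 0,"ry": -7,"rz": 0,"gripper": 0}
    - {"tx": 0,"ty": 0,"tz": 0,"rx": 0,"ry": -7,"rz": 0,"gripper": 0}
    - {"tx": 0,"ty": 0,"tz": 0,"rx": 0,"ry": -7,"rz": 0,"gripper": 0}
    - {"tx": 0,"ty": 0,"tz": 0,"rx": 0,"ry": -7,"rz": 0,"gripper": 0}
    - {"tx": 0,"ty": 0,"tz": 0,"rx": 0,"ry": -7,"rz": 0,"gripper": 0}
    - {"tx": 2.3,"ty": 0,"tz": 3.34,"rx": 0,"ry": 0,"rz": 0,"gripper": 0}
    - {"tx": 2.3,"ty": 0,"tz": 3.34,"rx": 0,"ry": 0,"rz": 0,"gripper": 0}
    - {"tx": 2.3,"ty": 0,"tz": 3.34,"rx": 0,"ry": 0,"rz": 0,"gripper": 0}
    - {"tx": 2.3,"ty": 0,"tz": 3.34,"rx": 0,"ry": 0,"rz": 0,"gripper": 0}
    - {"tx": 2.3,"ty": 0,"tz": 3.34,"rx": 0,"ry": 0,"rz": 0,"gripper": 0}
    - {"tx": 0,"ty": 0,"tz": 0,"rx": 0,"ry": 0,"rz": 0,"gripper": 0}

```text
clock: 6.65
eef_pos: [482.7, 361.1, 93.0]
tcp_rot: [-3.134, 0.607, 2.911]
contact_force: [0.9, 0.1, 0.4]
opening: 0.498
```

Run:
```python
from h import *
bracket(dict(x=562.3,y=343.5,yaw=-13.4),cams=('wrist',)); im,d=r.grab_frame('wrist'); save('pics/w1.png',im)
ps=562.3,343.3
b=Ro.from_euler('z',-13.4,degrees=True)
Rt=Ro.from_euler('xyz',[180,0,166.6],degrees=True)*Ro.from_euler('y',-35,degrees=True)
g=np.r_[562.3,343.3,0]+b.apply([-34,0,31]); go(g+19*Rt.apply([0,0,1]),Rt)
print(r.sense()['qpos'].round(2),r.sense()['eef_pos'])
```

```text
wrist ({'x': np.float64(561.84), 'y': np.float64(342.53), 'yaw': np.float64(-13.64)}, 12604, 0.59)
shift cm in tool axes [ 0.07 -0.17 10.04] norm 10.04
turn rotvec deg [-0.  -0.   0.1]
[ 0.95  0.45  2.03 -1.02  0.67  0.43] [484.78015178 363.52632252  98.12102189]
```

View pics/w1.png

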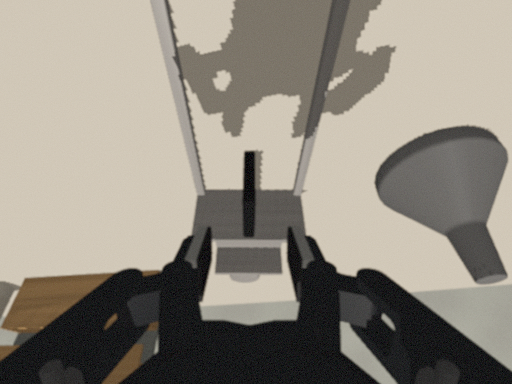

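Wrist view: fin at col 249 lies centred between the fingers (cols 210–290). Advance and grip.

Call:
move_arm:
  increments:
    - {"tx": 0,"ty": -0.1,"tz": 2,"rx": 0,"ry": 0,"rz": 0,"gripper": 0}
    - {"tx": 0,"ty": -0.1,"tz": 2,"rx": 0,"ry": 0,"rz": 0,"gripper": 0}
    - {"tx": 0,"ty": 0,"tz": 2,"rx": 0,"ry": 0,"rz": 0,"gripper": 0}
    - {"tx": 0,"ty": 0,"tz": 2,"rx": 0,"ry": 0,"rz": 0,"gripper": 0}
    - {"tx": 0,"ty": 0,"tz": 2,"rx": 0,"ry": 0,"rz": 0,"gripper": 0}
    - {"tx": 0,"ty": 0,"tz": 0,"rx": 0,"ry": 0,"rz": 0,"gripper": 0}

```text
clock: 7.35
eef_pos: [541.9, 348.8, 17.6]
tcp_rot: [3.139, 0.613, 2.906]
contact_force: [-0.2, -0.6, 0.7]
opening: 0.502
```

Call:
move_arm:
  increments:
    - {"tx": 0,"ty": 0,"tz": 0,"rx": 0,"ry": 0,"rz": 0,"gripper": -1}
    - {"tx": 0,"ty": 0,"tz": 0,"rx": 0,"ry": 0,"rz": 0,"gripper": -1}
    - {"tx": 0,"ty": 0,"tz": 0,"rx": 0,"ry": 0,"rz": 0,"gripper": -1}
    - {"tx": 0,"ty": 0,"tz": 0,"rx": 0,"ry": 0,"rz": 0,"gripper": -1}
    - {"tx": 0,"ty": 0,"tz": 0,"rx": 0,"ry": 0,"rz": 0,"gripper": -1}
    - {"tx": 0,"ty": 0,"tz": 0,"rx": 0,"ry": 0,"rz": 0,"gripper": -1}
  squeeze: 100

```text
clock: 7.95
eef_pos: [540.4, 349.4, 18.2]
tcp_rot: [3.14, 0.613, 2.909]
contact_force: [-3.9, -0.2, 8.8]
opening: 0.105
```

```bash
cat > path.py <<'E'
# max-clearance bracket path in the groove's xz plane, tilt 40->0
from h import *
from scipy.optimize import minimize
S=[(-5,0,0,57),(0,14,52,57),(10,14,52,82)]
pts=[]
for a,b,c,d in S:
    for t in np.linspace(0,1,25): pts+=[(a+(b-a)*t,c),(a+(b-a)*t,d),(a,c+(d-c)*t),(b,c+(d-c)*t)]
pts=np.array(pts)
W=[(0,42,-200,0),(0,6,24,80),(0,42,46,80),(36,42,-200,80)]
def clr(th,x,z):
    s,c=np.sin(np.radians(th)),np.cos(np.radians(th))
    X=x+pts[:,0]*c+pts[:,1]*s; Z=z-pts[:,0]*s+pts[:,1]*c
    m=1e9
    for a,b,e,f in W:
        qx=abs(X-(a+b)/2)-(b-a)/2;qz=abs(Z-(e+f)/2)-(f-e)/2
        m=min(m,(np.hypot(np.maximum(qx,0),np.maximum(qz,0))+np.minimum(np.maximum(qx,qz),0)).min())
    return m
if __name__=='__main__':
    s,c=np.sin(np.radians(40)),np.cos(np.radians(40))
    n0=-17.4
    for d0 in(-110,-90,-70,-55,-45,-42): x,z=n0*c+d0*s,-n0*s+d0*c; print(40,d0,round(x,1),round(z,1),round(clr(40,x,z),1))
    for th in(40,35,30,25,20,15,10,5,0):
        best=max(((clr(th,a,b),a,b) for a in np.arange(x-12,x+26,1) for b in np.arange(z-35,z+16,1)))
        # prefer near previous
        cand=[(clr(th,a,b),a,b) for a in np.arange(x-12,x+26,1) for b in np.arange(z-35,z+16,1)]
        k=max(cand,key=lambda q:min(q[0],3)-0.02*np.hypot(q[1]-x,q[2]-z)); x,z=k[1],k[2]
        print(th,'best',np.round(best,1),'chosen',np.round(k,1))
E
python3 path.py
```

```text
40 -110 -84.0 -73.1 20.6
40 -90 -71.2 -57.8 7.7
40 -70 -58.3 -42.4 3.4
40 -55 -48.7 -30.9 3.4
40 -45 -42.3 -23.3 3.4
40 -42 -40.3 -21.0 3.4
40 best [  5.8 -40.3 -25. ] chosen [  3.4 -40.3 -21. ]
35 best [  5.8 -35.3 -28. ] chosen [  3.4 -36.3 -25. ]
30 best [  6.  -29.3 -32. ] chosen [  3.3 -32.3 -29. ]
25 best [  6.2 -23.3 -35. ] chosen [  3.1 -27.3 -31. ]
20 best [  6.1 -20.3 -37. ] chosen [  3.2 -22.3 -34. ]
15 best [  5.3 -16.3 -41. ] chosen [  3.  -17.3 -36. ]
10 best [  4.6 -29.3 -59. ] chosen [  3.5 -11.3 -37. ]
5 best [  4.  -23.3 -60. ] chosen [  3.   -6.3 -38. ]
0 best [  4.3 -18.3 -23. ] chosen [  3.3 -17.3 -38. ]
```

Call:
move_arm:
  increments:
    - {"tx": -0.57,"ty": 0,"tz": -0.82,"rx": 0,"ry": 0,"rz": 0,"gripper": -1}
    - {"tx": -1.15,"ty": 0,"tz": -1.64,"rx": 0,"ry": 0,"rz": 0,"gripper": -1}
    - {"tx": -2.3,"ty": 0,"tz": -3.28,"rx": 0,"ry": 0,"rz": 0,"gripper": -1}
    - {"tx": -2.3,"ty": 0,"tz": -3.28,"rx": 0,"ry": 0,"rz": 0,"gripper": -1}
    - {"tx": -2.3,"ty": 0,"tz": -3.28,"rx": 0,"ry": 0,"rz": 0,"gripper": -1}
    - {"tx": -2.3,"ty": 0,"tz": -3.28,"rx": 0,"ry": 0,"rz": 0,"gripper": -1}
    - {"tx": -2.3,"ty": 0,"tz": -3.28,"rx": 0,"ry": 0,"rz": 0,"gripper": -1}
    - {"tx": 0,"ty": 0,"tz": 0,"rx": 0,"ry": 0,"rz": 0,"gripper": -1}

```text
clock: 8.75
eef_pos: [541.5, 350.9, 253.5]
tcp_rot: [3.131, 0.615, 2.904]
contact_force: [0.4, -0.3, -1.9]
opening: 0.103
```

Call:
move_arm:
  increments:
    - {"tx": 0,"ty": 0,"tz": 0,"rx": 0,"ry": 8,"rz": 0,"gripper": -1}
    - {"tx": 0,"ty": 0,"tz": 0,"rx": 0,"ry": 8,"rz": 0,"gripper": -1}
    - {"tx": 0,"ty": 0,"tz": 0,"rx": 0,"ry": 8,"rz": 0,"gripper": -1}
    - {"tx": 0,"ty": 0,"tz": 0,"rx": 0,"ry": 8,"rz": 0,"gripper": -1}
    - {"tx": 0,"ty": 0,"tz": 0,"rx": 0,"ry": 8,"rz": 0,"gripper": -1}
    - {"tx": 0,"ty": 0,"tz": 0,"rx": 0,"ry": 0,"rz": 0,"gripper": -1}

```text
clock: 9.35
eef_pos: [541.9, 347.0, 245.0]
tcp_rot: [-3.14, -0.083, 2.906]
contact_force: [0.6, -0.4, -3.8]
opening: 0.104
```

Run:
```python
from h import *
p,R=pose(); print(p.round(1),R.as_euler('xyz',degrees=True).round(1),r.sense()['qpos'].round(2),r.sense()['opening'])
# nominal bracket in tool from grasp: tool pose at grasp
Rg=Ro.from_euler('xyz',[3.14,.613,2.909]); pg=np.array([540.4,349.4,18.2])
Rb=Rg.inv()*Ro.from_euler('z',-13.4,degrees=True); tb=Rg.inv().apply(np.array([562.,343.2,0])-pg)
e=(R*Rb).as_euler('xyz',degrees=True); o=p+R.apply(tb); print('pred',o.round(1),e.round(1))
for n in('scene','side','wrist'):
    c=cam(n); im,d=r.grab_frame(n); q,_=cloud(c,d)
    q=q[(np.linalg.norm(q-o,axis=1)<260)]
    l=(R*Rb).inv().apply(q-o); q=q[(sd(BR,l)<12)&~((abs(l[:,1])<60)&(l[:,2]>15)&(l[:,0]<-8)&(l[:,0]>-200))]
    print(n,fit(BR,q,dict(x=o[0],y=o[1],z=o[2],roll=e[0],pitch=e[1],yaw=e[2]),('x','y','z','pitch','yaw'),12))
    save(f'pics/h_{n}.png',im)
```

```text
[541.9 347.  245. ] [-179.9   -4.7  166.5] [ 0.54  0.4   1.53  0.06  1.27 -0.82] 0.10364187390412195
pred [547.  344.6 216.6] [ -0.3  39.9 -13.8]
scene ({'x': np.float64(550.33), 'y': np.float64(345.21), 'z': np.float64(218.1), 'pitch': np.float64(39.55), 'yaw': np.float64(-13.74)}, 512, 0.8)
side ({'x': np.float64(547.12), 'y': np.float64(347.34), 'z': np.float64(216.0), 'pitch': np.float64(39.62), 'yaw': np.float64(-13.6)}, 774, 0.71)
wrist ({'x': np.float64(545.54), 'y': np.float64(345.61), 'z': np.float64(217.05), 'pitch': np.float64(39.59), 'yaw': np.float64(-13.61)}, 17892, 0.3)
```

```bash
cat > plan.py <<'E'
from h import *
import json,sys
PX,PY,PYAW=726.3,20.0,-2.95
def setTb(o,e):
    p,R=pose(); Rb=R.inv()*Ro.from_euler('xyz',e,degrees=True); tb=R.inv().apply(np.array(o)-p)
    json.dump([Rb.as_rotvec().tolist(),tb.tolist()],open('tb.json','w'))
def tb():
    a,b=json.load(open('tb.json')); return Ro.from_rotvec(a),np.array(b)
def bpose(X,Z,th,Y=0):
    P=Ro.from_euler('z',PYAW,degrees=True)
    return np.r_[PX,PY,190]+P.apply([X,Y,Z]), P*Ro.from_euler('y',th,degrees=True)
def tool(o,Rbw):
    Rb,t=tb(); R=Rbw*Rb.inv(); return o-R.apply(t),R
def rows(poses,start=None):
    p,R=start or pose()
    for (p2,R2) in poses:
        d=R.inv().apply(p2-p)/10; w=np.degrees((R.inv()*R2).as_rotvec())
        dr,wr=d.round(2),w.round(1)
        print(' tx %.2f ty %.2f tz %.2f | rx %.1f ry %.1f rz %.1f |n %.1f'%(*dr,*wr,np.linalg.norm(d)))
        p=p+R.apply(dr*10); R=R*Ro.from_rotvec(np.radians(wr))
    return p,R
E
python3 - <<'E'
from plan import *
from path import clr
setTb([547,345.6,217],[0,39.6,-13.65])
rows([tool(*bpose(-84,-73,40))])
for t in np.linspace(0,1,11):
    th=40*(1-t); print(th,[round(clr(th,a+t*(b-a),c+t*(d-c)),1) for a,b,c,d in((-41,-2,-24,-40),(-40,-2,-24,-42),(-40,-2,-23,-38))])
E
```

```text
tx -17.47 ty -29.17 tz 8.74 | rx 0.9 ry 0.4 rz -10.7 |n 35.1
40.0 [np.float64(4.8), np.float64(5.5), np.float64(4.7)]
36.0 [np.float64(4.3), np.float64(4.6), np.float64(3.5)]
32.0 [np.float64(3.9), np.float64(3.9), np.float64(2.6)]
28.0 [np.float64(3.4), np.float64(3.6), np.float64(1.9)]
24.0 [np.float64(3.0), np.float64(3.5), np.float64(1.5)]
20.0 [np.float64(3.0), np.float64(3.8), np.float64(1.4)]
15.999999999999996 [np.float64(3.2), np.float64(3.9), np.float64(1.6)]
11.999999999999996 [np.float64(3.0), np.float64(3.6), np.float64(1.4)]
7.999999999999998 [np.float64(2.8), np.float64(3.3), np.float64(1.2)]
3.999999999999999 [np.float64(2.5), np.float64(2.7), np.float64(1.4)]
0.0 [np.float64(2.0), np.float64(2.0), np.float64(2.0)]
```

Call:
move_arm:
  increments:
    - {"tx": 0,"ty": 0,"tz": 0,"rx": 0.45,"ry": 0.2,"rz": -5.35,"gripper": -1}
    - {"tx": 0,"ty": 0,"tz": 0,"rx": 0.45,"ry": 0.2,"rz": -5.35,"gripper": -1}
    - {"tx": -1.47,"ty": -3.99,"tz": 0.9,"rx": 0,"ry": 0,"rz": 0,"gripper": -1}
    - {"tx": -1.47,"ty": -3.99,"tz": 0.9,"rx": 0,"ry": 0,"rz": 0,"gripper": -1}
    - {"tx": -1.47,"ty": -3.99,"tz": 0.9,"rx": 0,"ry": 0,"rz": 0,"gripper": -1}
    - {"tx": -1.47,"ty": -3.99,"tz": 0.9,"rx": 0,"ry": 0,"rz": 0,"gripper": -1}
    - {"tx": -1.47,"ty": -3.99,"tz": 0.9,"rx": 0,"ry": 0,"rz": 0,"gripper": -1}
    - {"tx": -1.47,"ty": -3.99,"tz": 0.9,"rx": 0,"ry": 0,"rz": 0,"gripper": -1}
    - {"tx": -1.47,"ty": -3.99,"tz": 0.9,"rx": 0,"ry": 0,"rz": 0,"gripper": -1}
    - {"tx": -1.47,"ty": -3.99,"tz": 0.9,"rx": 0,"ry": 0,"rz": 0,"gripper": -1}
    - {"tx": 0,"ty": 0,"tz": 0,"rx": 0,"ry": 0,"rz": 0,"gripper": -1}
    - {"tx": 0,"ty": 0,"tz": 0,"rx": 0,"ry": 0,"rz": 0,"gripper": -1}

```text
clock: 10.7
eef_pos: [635.5, 24.4, 164.4]
tcp_rot: [-3.139, -0.086, 3.095]
contact_force: [0.1, 0.8, -3.4]
opening: 0.104
```

```bash
cat >> plan.py <<'E'
def look(cams=('scene','side','wrist'),tag=None,free=('x','y','z','pitch','yaw')):
    p,R=pose(); Rb,t=tb(); Rw=R*Rb; o=p+R.apply(t); e=Rw.as_euler('xyz',degrees=True); print('pred',o.round(1),e.round(1))
    for n in cams:
        c=cam(n); im,d=r.grab_frame(n); q0,_=cloud(c,d)
        q=q0[np.linalg.norm(q0-o,axis=1)<260]; l=Rw.inv().apply(q-o)
        q=q[(sd(BR,l)<12)&~((abs(l[:,1])<42)&(l[:,2]>15)&(l[:,0]<-8)&(l[:,0]>-200))]
        q=q[Ro.from_euler('z',PYAW,degrees=True).inv().apply(q-[PX,PY,0])[:,0]<-4]
        print(n,fit(BR,q,dict(x=o[0],y=o[1],z=o[2],roll=e[0],pitch=e[1],yaw=e[2]),free,12))
        w=Rw.inv().apply(q0-o); far=q0[(sd(BR,w)>15)&(np.hypot(*(q0[:,:2]-p[:2]).T)>0)&(q0[:,0]>700)]
        if n!='scene': print('  panel',fit(PA,far[far[:,2]>10],dict(x=PX,y=PY,yaw=PYAW),('x','y','yaw') if n=='side' else ('x','yaw'),15))
        if tag: save(f'pics/{tag}_{n}.png',im)
E
python3 - <<'E'
from plan import *
look(tag='pre')
rows([tool(*bpose(-84,-73,40)),tool(*bpose(-58.3,-42.4,40)),tool(*bpose(-40,-24,40))])
a=cv2.imread('pics/pre_side.png')[60:260,120:320];b=cv2.imread('pics/pre_wrist.png')
cv2.imwrite('pics/pre.png',np.hstack([cv2.resize(a,(400,400)),cv2.resize(b,(400,400))]))
E
```

```text
pred [643.2  23.7 136.3] [ 0.  40.1 -2.9]
scene ({'x': np.float64(642.95), 'y': np.float64(26.98), 'z': np.float64(137.55), 'pitch': np.float64(39.97), 'yaw': np.float64(-2.21)}, 246, 0.93)
side ({'x': np.float64(641.78), 'y': np.float64(27.1), 'z': np.float64(135.98), 'pitch': np.float64(39.93), 'yaw': np.float64(-2.6)}, 507, 0.92)
  panel ({'x': np.float64(726.21), 'y': np.float64(20.46), 'yaw': np.float64(-3.04)}, 2217, 0.91)
wrist ({'x': np.float64(637.51), 'y': np.float64(25.59), 'z': np.float64(140.4), 'pitch': np.float64(40.05), 'yaw': np.float64(-2.39)}, 17738, 0.33)
  panel ({'x': np.float64(725.66), 'yaw': np.float64(-3.07)}, 1562, 0.35)
 tx -0.04 ty -0.08 tz 2.00 | rx 0.1 ry -0.0 rz 0.2 |n 2.0
 tx -2.30 ty -0.03 tz -3.27 | rx -0.0 ry -0.0 rz -0.0 |n 4.0
 tx -1.67 ty -0.01 tz -1.99 | rx -0.0 ry -0.0 rz -0.0 |n 2.6
```

View pics/pre.png

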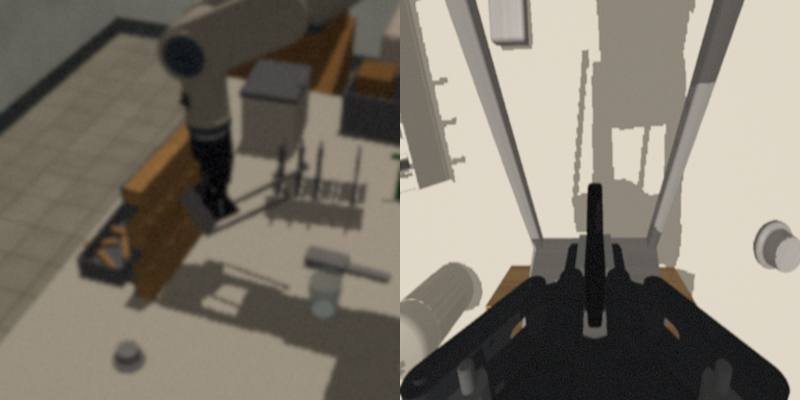

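Run:
```python
from plan import *
p,R=pose(); Rb,t=tb(); Rw=R*Rb; o=p+R.apply(t)
for n in('wrist','side'):
    c=cam(n); im,d=r.grab_frame(n); q,_=cloud(c,d); l=Rw.inv().apply(q-o)
    m=(abs(l[:,1])>22)&(abs(l[:,1])<40)&(l[:,2]>15)&(l[:,2]<50)&(l[:,0]>-22)&(l[:,0]<8); print(n,'plate front x',m.sum(),np.percentile(l[m,0],[10,25,50,75,90]).round(1))
    m=(abs(l[:,1])>45)&(abs(l[:,1])<51)&(l[:,2]>-5)&(l[:,2]<20)&(l[:,0]>-180)&(l[:,0]<-60); print(n,'prong top z',m.sum(),np.percentile(l[m,2],[10,50,90]).round(1))
    m=(abs(l[:,1])<40)&(l[:,2]>40)&(l[:,2]<100)&(l[:,0]>-25)&(l[:,0]<20); print(n,'upper z',m.sum(),np.percentile(l[m,2],[50,90,99]).round(1),np.percentile(l[m,0],[10,50,90]).round(1))
    m=(abs(l[:,1])<7)&(l[:,2]>10)&(l[:,2]<70)&(l[:,0]>-75)&(l[:,0]<-45); print(n,'fin front x',m.sum(),np.percentile(l[m,0],[1,5,10,50]).round(1))
```

```text
wrist plate front x 964 [-7.7 -7.3 -7.  -6.6 -6.2]
wrist prong top z 6445 [5.9 6.8 7.6]
wrist upper z 545 [54.1 55.8 56. ] [-19.6  -7.1  -1.1]
wrist fin front x 3109 [-73.  -66.5 -62.9 -61.5]
side plate front x 29 [-7.6 -6.  -5.4 -4.8 -3.6]
side prong top z 38 [-0.3  5.2  6.5]
side upper z 111 [59.2 78.  80.6] [-7.6  7.9 11.1]
side fin front x 37 [-71.8 -67.3 -63.8 -59.2]
```

```bash
sed -i 's/PX,PY,PYAW=726.3/PX,PY,PYAW=726.0/' plan.py
python3 - <<'E'
from plan import *
Rb,t=tb(); t=t+Rb.apply([-1.2,0,-1.3]); json.dump([Rb.as_rotvec().tolist(),t.tolist()],open('tb.json','w'))
s=rows([tool(*bpose(*a)) for a in[(-84,-73,40),(-71.2,-57.8,40),(-58.3,-42.4,40),(-52,-35,40),(-46,-29,40),(-40,-24,40)]])
print('swing'); s=rows([tool(*bpose(-40+38*k,-24-18*k,40*(1-k))) for k in np.linspace(.1,1,10)],s)
print('lower'); s=rows([tool(*bpose(-2,-47,0)),tool(*bpose(-2,-52,0))],s)
E
```

```text
tx -0.16 ty -0.07 tz 1.97 | rx 0.1 ry -0.0 rz 0.2 |n 2.0
 tx -1.14 ty -0.01 tz -1.62 | rx -0.0 ry -0.0 rz -0.0 |n 2.0
 tx -1.16 ty -0.01 tz -1.65 | rx -0.0 ry -0.0 rz -0.0 |n 2.0
 tx -0.56 ty -0.01 tz -0.79 | rx -0.0 ry -0.0 rz -0.0 |n 1.0
 tx -0.55 ty -0.00 tz -0.65 | rx -0.0 ry -0.0 rz -0.0 |n 0.8
 tx -0.55 ty -0.01 tz -0.55 | rx -0.0 ry -0.0 rz -0.0 |n 0.8
swing
 tx -0.20 ty 0.00 tz 0.21 | rx -0.0 ry -4.0 rz -0.0 |n 0.3
 tx -0.19 ty 0.00 tz 0.24 | rx 0.0 ry -4.0 rz 0.0 |n 0.3
 tx -0.18 ty 0.00 tz 0.27 | rx 0.0 ry -4.0 rz 0.0 |n 0.3
 tx -0.17 ty 0.00 tz 0.29 | rx 0.0 ry -4.0 rz 0.0 |n 0.3
 tx -0.14 ty 0.00 tz 0.32 | rx 0.1 ry -4.0 rz 0.0 |n 0.3
 tx -0.13 ty 0.00 tz 0.33 | rx -0.0 ry -4.0 rz 0.1 |n 0.4
 tx -0.11 ty 0.00 tz 0.36 | rx 0.0 ry -4.0 rz -0.0 |n 0.4
 tx -0.09 ty 0.00 tz 0.38 | rx 0.0 ry -4.0 rz -0.0 |n 0.4
 tx -0.06 ty 0.01 tz 0.40 | rx 0.0 ry -4.0 rz -0.0 |n 0.4
 tx -0.04 ty -0.00 tz 0.42 | rx 0.1 ry -4.0 rz 0.0 |n 0.4
lower
 tx 0.29 ty -0.00 tz 0.41 | rx -0.0 ry -0.0 rz 0.0 |n 0.5
 tx 0.28 ty 0.00 tz 0.41 | rx -0.0 ry -0.0 rz 0.0 |n 0.5
```

Call:
move_arm:
  increments:
    - {"tx": -0.16,"ty": -0.07,"tz": 1.97,"rx": 0.1,"ry": 0,"rz": 0.2,"gripper": -1}
    - {"tx": -1.14,"ty": -0.01,"tz": -1.62,"rx": 0,"ry": 0,"rz": 0,"gripper": -1}
    - {"tx": -0.58,"ty": 0,"tz": -0.82,"rx": 0,"ry": 0,"rz": 0,"gripper": -1}
    - {"tx": -0.58,"ty": 0,"tz": -0.83,"rx": 0,"ry": 0,"rz": 0,"gripper": -1}
    - {"tx": 0,"ty": 0,"tz": 0,"rx": 0,"ry": 0,"rz": 0,"gripper": -1}

```text
clock: 11.45
eef_pos: [663.8, 22.5, 177.3]
tcp_rot: [-3.139, -0.083, 3.093]
contact_force: [-0.2, 0.2, -2.4]
opening: 0.102
```

Call:
move_arm:
  increments:
    - {"tx": -0.56,"ty": 0,"tz": -0.79,"rx": 0,"ry": 0,"rz": 0,"gripper": -1}
    - {"tx": -0.55,"ty": 0,"tz": -0.65,"rx": 0,"ry": 0,"rz": 0,"gripper": -1}
    - {"tx": 0,"ty": 0,"tz": 0,"rx": 0,"ry": 0,"rz": 0,"gripper": -1}

```text
clock: 11.75
eef_pos: [675.7, 21.5, 190.0]
tcp_rot: [-3.138, -0.084, 3.092]
contact_force: [-0.7, -0.9, -2.8]
opening: 0.103
```

Run:
```python
from plan import *
look(cams=('side',),tag='ins'); print(r.sense()['contact_force'])
im,d=r.grab_frame('scene'); save('pics/ins_scene.png',im)
a=cv2.imread('pics/ins_side.png')[90:240,130:280];b=cv2.imread('pics/ins_scene.png')[120:300,160:340]
cv2.imwrite('pics/ins.png',np.hstack([cv2.resize(a,(400,400)),cv2.resize(b,(400,400))]))
```

```text
pred [681.8  20.9 161.6] [-0.  40.  -3.1]
side ({'x': np.float64(682.08), 'y': np.float64(23.21), 'z': np.float64(161.32), 'pitch': np.float64(39.66), 'yaw': np.float64(-2.93)}, 444, 0.97)
  panel ({'x': np.float64(726.13), 'y': np.float64(20.45), 'yaw': np.float64(-3.04)}, 1857, 0.91)
[-0.15419597 -0.42414298 -2.87757969]
```

View pics/ins.png

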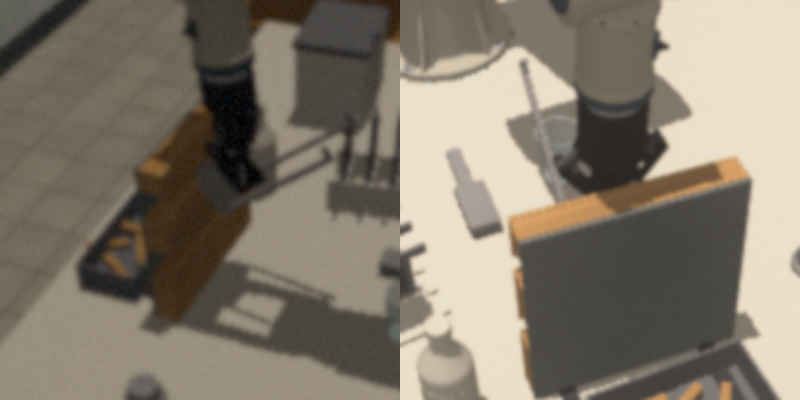

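Bracket lip is entering the groove with no contact force (side px ~ (200,165)). Swing down.

Call:
move_arm:
  increments:
    - {"tx": -0.5,"ty": 0,"tz": -0.5,"rx": 0,"ry": 0,"rz": 0,"gripper": -1}
    - {"tx": -0.2,"ty": 0,"tz": 0.21,"rx": 0,"ry": -4,"rz": 0,"gripper": -1}
    - {"tx": -0.19,"ty": 0,"tz": 0.24,"rx": 0,"ry": -4,"rz": 0,"gripper": -1}
    - {"tx": -0.18,"ty": 0,"tz": 0.27,"rx": 0,"ry": -4,"rz": 0,"gripper": -1}
    - {"tx": -0.17,"ty": 0,"tz": 0.29,"rx": 0,"ry": -4,"rz": 0,"gripper": -1}
    - {"tx": -0.14,"ty": 0,"tz": 0.32,"rx": 0,"ry": -4,"rz": 0,"gripper": -1}
    - {"tx": 0,"ty": 0,"tz": 0,"rx": 0,"ry": 0,"rz": 0,"gripper": -1}

```text
clock: 12.55
eef_pos: [687.3, 20.8, 179.6]
tcp_rot: [-3.138, 0.26, 3.094]
contact_force: [-1.1, 0.1, -3.3]
opening: 0.104
```

Run:
```python
from plan import *
print(r.sense()['contact_force'].round(1),r.sense()['qpos'].round(2));look(cams=('side',))
s=None
s=rows([tool(*bpose(-40+38*k,-24-18*k,40*(1-k))) for k in np.linspace(.6,1,5)],s)
```

```text
[-1.1  0.1 -3.3] [ 0.04  0.38  1.75 -0.04  0.76 -1.46]
pred [702.6  19.7 155. ] [ 0.  20.2 -3. ]
side ({'x': np.float64(702.81), 'y': np.float64(22.13), 'z': np.float64(154.69), 'pitch': np.float64(20.08), 'yaw': np.float64(-2.68)}, 444, 1.04)
  panel ({'x': np.float64(726.23), 'y': np.float64(20.56), 'yaw': np.float64(-3.07)}, 1998, 0.92)
 tx -0.30 ty 0.14 tz 0.24 | rx 0.1 ry -4.2 rz -0.1 |n 0.4
 tx -0.11 ty 0.00 tz 0.36 | rx -0.0 ry -4.0 rz 0.1 |n 0.4
 tx -0.09 ty 0.00 tz 0.38 | rx -0.0 ry -4.0 rz -0.0 |n 0.4
 tx -0.06 ty 0.00 tz 0.40 | rx 0.0 ry -4.0 rz -0.0 |n 0.4
 tx -0.04 ty 0.00 tz 0.42 | rx 0.0 ry -4.0 rz 0.0 |n 0.4
```

Call:
move_arm:
  increments:
    - {"tx": -0.3,"ty": 0,"tz": 0.24,"rx": 0,"ry": -4.2,"rz": 0,"gripper": -1}
    - {"tx": -0.11,"ty": 0,"tz": 0.36,"rx": 0,"ry": -4,"rz": 0,"gripper": -1}
    - {"tx": -0.09,"ty": 0,"tz": 0.38,"rx": 0,"ry": -4,"rz": 0,"gripper": -1}
    - {"tx": 0,"ty": 0,"tz": 0,"rx": 0,"ry": 0,"rz": 0,"gripper": -1}

```text
clock: 13.0
eef_pos: [695.9, 20.3, 171.3]
tcp_rot: [-3.137, 0.471, 3.095]
contact_force: [-1.3, -0.4, -2.8]
opening: 0.101
```

Call:
move_arm:
  increments:
    - {"tx": -0.06,"ty": 0,"tz": 0.4,"rx": 0,"ry": -4,"rz": 0,"gripper": -1}
    - {"tx": -0.04,"ty": 0,"tz": 0.42,"rx": 0,"ry": -4,"rz": 0,"gripper": -1}
    - {"tx": 0,"ty": 0,"tz": 0,"rx": 0,"ry": 0,"rz": 0,"gripper": -1}

```text
clock: 13.3
eef_pos: [700.9, 19.6, 164.4]
tcp_rot: [-3.135, 0.61, 3.096]
contact_force: [-0.9, -0.6, -3.0]
opening: 0.106
```

Run:
```python
from plan import *
print(r.sense()['contact_force'].round(1));look(cams=('side',))
rows([tool(*bpose(-2,-42,0)),tool(*bpose(-2,-47,0)),tool(*bpose(-2,-52,0))])
```

```text
[-0.9 -0.6 -3. ]
pred [723.7  18.2 146.4] [ 0.   0.2 -2.9]
side ({'x': np.float64(724.48), 'y': np.float64(20.72), 'z': np.float64(146.78), 'pitch': np.float64(-0.18), 'yaw': np.float64(-2.81)}, 417, 0.98)
  panel ({'x': np.float64(726.25), 'y': np.float64(20.45), 'yaw': np.float64(-3.03)}, 2080, 0.93)
 tx 0.07 ty 0.19 tz -0.09 | rx 0.0 ry -0.1 rz -0.0 |n 0.2
 tx 0.28 ty -0.00 tz 0.41 | rx 0.0 ry -0.0 rz -0.0 |n 0.5
 tx 0.29 ty 0.00 tz 0.41 | rx 0.0 ry -0.0 rz -0.0 |n 0.5
```

Call:
move_arm:
  increments:
    - {"tx": 0.17,"ty": 0,"tz": 0.25,"rx": 0,"ry": 0,"rz": 0,"gripper": -1}
    - {"tx": 0.17,"ty": 0,"tz": 0.25,"rx": 0,"ry": 0,"rz": 0,"gripper": -1}
    - {"tx": 0.06,"ty": 0,"tz": 0.08,"rx": 0,"ry": 0,"rz": 0,"gripper": -1}
    - {"tx": 0,"ty": 0,"tz": 0,"rx": 0,"ry": 0,"rz": 0,"gripper": -1}

```text
clock: 13.75
eef_pos: [702.9, 19.6, 159.4]
tcp_rot: [-3.136, 0.612, 3.094]
contact_force: [-3.6, -0.2, -3.7]
opening: 0.102
```

Call:
move_arm:
  increments:
    - {"tx": 0.06,"ty": 0,"tz": 0.08,"rx": 0,"ry": 0,"rz": 0,"gripper": -1}
    - {"tx": 0,"ty": 0,"tz": 0,"rx": 0,"ry": 0,"rz": 0,"gripper": -1}

```text
clock: 13.95
eef_pos: [703.0, 19.7, 158.5]
tcp_rot: [-3.137, 0.614, 3.094]
contact_force: [-3.7, -0.8, -3.7]
opening: 0.103
```

Call:
move_arm:
  increments:
    - {"tx": -0.08,"ty": 0,"tz": 0.06,"rx": 0,"ry": 0,"rz": 0,"gripper": -1}
    - {"tx": 0,"ty": 0,"tz": 0,"rx": 0,"ry": 0,"rz": 0,"gripper": -1}

```text
clock: 14.15
eef_pos: [702.9, 19.7, 158.0]
tcp_rot: [-3.137, 0.613, 3.095]
contact_force: [-6.7, -0.6, -0.0]
opening: 0.105
```

Call:
move_arm:
  increments:
    - {"tx": 0.1,"ty": 0,"tz": 0.05,"rx": 0,"ry": 0,"rz": 0,"gripper": -1}
    - {"tx": 0,"ty": 0,"tz": 0,"rx": 0,"ry": 0,"rz": 0,"gripper": -1}

```text
clock: 14.35
eef_pos: [703.0, 19.8, 157.3]
tcp_rot: [-3.137, 0.614, 3.095]
contact_force: [-4.9, 0.9, -0.5]
opening: 0.101
```

Call:
move_arm:
  increments:
    - {"tx": 0.06,"ty": 0,"tz": 0.08,"rx": 0,"ry": 0,"rz": 0,"gripper": -1}
    - {"tx": 0,"ty": 0,"tz": 0,"rx": 0,"ry": 0,"rz": 0,"gripper": -1}

```text
clock: 14.55
eef_pos: [702.9, 19.9, 156.3]
tcp_rot: [-3.137, 0.614, 3.095]
contact_force: [-5.8, 0.2, -1.3]
opening: 0.103
```

Run:
```python
from plan import *
print(r.sense()['contact_force'].round(1));look(cams=('scene','side',))
```

```text
[-5.8  0.2 -1.3]
pred [725.8  18.4 138.4] [ 0.1 -0.1 -3. ]
scene ({'x': np.float64(726.97), 'y': np.float64(18.57), 'z': np.float64(141.61), 'pitch': np.float64(-0.74), 'yaw': np.float64(-3.74)}, 94, 0.62)
side ({'x': np.float64(725.96), 'y': np.float64(21.19), 'z': np.float64(139.43), 'pitch': np.float64(-0.29), 'yaw': np.float64(-2.84)}, 396, 0.91)
  panel ({'x': np.float64(726.23), 'y': np.float64(20.53), 'yaw': np.float64(-3.04)}, 2072, 0.91)
```

Friction on the face; about 1–1.5 mm still to go. Ease down with slight back-off.

Call:
move_arm:
  increments:
    - {"tx": 0.1,"ty": 0,"tz": 0.06,"rx": 0,"ry": 0,"rz": 0,"gripper": -1}
    - {"tx": 0,"ty": 0,"tz": 0,"rx": 0,"ry": 0,"rz": 0,"gripper": -1}

```text
clock: 14.85
eef_pos: [702.9, 19.8, 156.2]
tcp_rot: [-3.137, 0.616, 3.095]
contact_force: [-8.4, -0.4, 5.4]
opening: 0.107
```

Call:
move_arm:
  increments:
    - {"tx": 0.06,"ty": 0,"tz": 0.08,"rx": 0,"ry": 0,"rz": 0,"gripper": -1}
    - {"tx": 0,"ty": 0,"tz": 0,"rx": 0,"ry": 0,"rz": 0,"gripper": -1}

```text
clock: 15.05
eef_pos: [702.9, 19.9, 156.1]
tcp_rot: [-3.137, 0.617, 3.094]
contact_force: [-16.2, -0.3, 14.4]
opening: 0.106
```

Call:
move_arm:
  increments:
    - {"tx": 0.06,"ty": 0,"tz": 0.08,"rx": 0,"ry": 0,"rz": 0,"gripper": -1}
    - {"tx": 0,"ty": 0,"tz": 0,"rx": 0,"ry": 0,"rz": 0,"gripper": -1}

```text
clock: 15.25
eef_pos: [702.9, 19.8, 156.0]
tcp_rot: [-3.137, 0.618, 3.094]
contact_force: [-24.5, -0.2, 24.1]
opening: 0.101
```

Call:
move_arm:
  increments:
    - {"tx": 0,"ty": 0,"tz": -0.16,"rx": 0,"ry": 0,"rz": 0,"gripper": -1}
    - {"tx": 0,"ty": 0,"tz": 0,"rx": 0,"ry": 0,"rz": 0,"gripper": -0.6}
    - {"tx": 0,"ty": 0,"tz": 0,"rx": 0,"ry": 0,"rz": 0,"gripper": -0.3}
    - {"tx": 0,"ty": 0,"tz": 0,"rx": 0,"ry": 0,"rz": 0,"gripper": 0}
    - {"tx": 0,"ty": 0,"tz": 0,"rx": 0,"ry": 0,"rz": 0,"gripper": 0}
    - {"tx": 0,"ty": 0,"tz": 0,"rx": 0,"ry": 0,"rz": 0,"gripper": 0}

```text
clock: 15.85
eef_pos: [701.5, 20.2, 154.2]
tcp_rot: [-3.138, 0.615, 3.095]
contact_force: [0.5, 0.3, 0.3]
opening: 0.503
```

Call:
move_arm:
  increments:
    - {"tx": 0,"ty": 0,"tz": -1,"rx": 0,"ry": 0,"rz": 0,"gripper": 0}
    - {"tx": 0,"ty": 0,"tz": -2,"rx": 0,"ry": 0,"rz": 0,"gripper": 0}
    - {"tx": 0,"ty": 0,"tz": -3,"rx": 0,"ry": 0,"rz": 0,"gripper": 0}
    - {"tx": 0,"ty": 0,"tz": -4,"rx": 0,"ry": 0,"rz": 0,"gripper": 0}
    - {"tx": 0,"ty": 0,"tz": -4,"rx": 0,"ry": 0,"rz": 0,"gripper": 0}
    - {"tx": 0,"ty": 0,"tz": -4,"rx": 0,"ry": 0,"rz": 0,"gripper": 0}
    - {"tx": 0,"ty": 0,"tz": -4,"rx": 0,"ry": 0,"rz": 0,"gripper": 0}
    - {"tx": 0,"ty": 0,"tz": 0,"rx": 0,"ry": 0,"rz": 0,"gripper": 0}

```text
clock: 16.65
eef_pos: [574.1, 27.4, 340.0]
tcp_rot: [-3.139, 0.623, 3.095]
contact_force: [1.2, -0.4, -0.2]
opening: 0.499
```

Run:
```python
from plan import *
P=Ro.from_euler('z',-3.0,degrees=True)
print(pose()[0].round(1),r.sense()['qpos'].round(2))
for n in('scene','side','wrist'):
    c=cam(n); im,d=r.grab_frame(n); q,_=cloud(c,d); q=q[(q[:,2]>105)]
    l=P.inv().apply(q-[726,20,138]); q=q[(l[:,0]<-4)&(l[:,0]>-225)&(abs(l[:,1])<65)&(sd(BR,l)<20)]
    print(n,fit(BR,q,dict(x=726,y=20,z=138,pitch=0,yaw=-3),('x','y','z','pitch','yaw'),15)); save(f'pics/hung_{n}.png',im)
a=cv2.imread('pics/hung_side.png')[90:240,130:280];b=cv2.imread('pics/hung_wrist.png')
cv2.imwrite('pics/hung.png',np.hstack([cv2.resize(a,(400,400)),cv2.resize(b,(400,300),).copy() if 0 else cv2.resize(b,(400,400))]))
```

```text
[574.1  27.4 340. ] [ 0.1  -0.1   2.06 -0.16  0.57 -1.32]
scene ({'x': np.float64(727.75), 'y': np.float64(21.61), 'z': np.float64(161.55), 'pitch': np.float64(-8.91), 'yaw': np.float64(-2.94)}, 165, 1.05)
side ({'x': np.float64(725.96), 'y': np.float64(21.06), 'z': np.float64(138.13), 'pitch': np.float64(-2.79), 'yaw': np.float64(-3.09)}, 537, 1.01)
wrist ({'x': np.float64(723.94), 'y': np.float64(18.61), 'z': np.float64(138.06), 'pitch': np.float64(-0.31), 'yaw': np.float64(-3.02)}, 5331, 0.8)
```

View pics/hung.png

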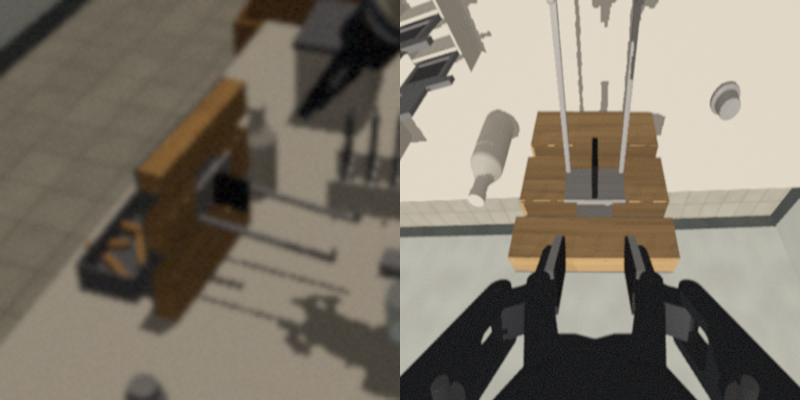

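Bracket is seated (z 138, droop 1–3°, yaw −3°). Now to the rack for a closer look.

Call:
move_arm:
  increments:
    - {"tx": 0,"ty": 0,"tz": 0,"rx": 0,"ry": 7.14,"rz": 0,"gripper": 0}
    - {"tx": 0,"ty": 0,"tz": 0,"rx": 0,"ry": 7.14,"rz": 0,"gripper": 0}
    - {"tx": 0,"ty": 0,"tz": 0,"rx": 0,"ry": 7.14,"rz": 0,"gripper": 0}
    - {"tx": 0,"ty": 0,"tz": 0,"rx": 0,"ry": 7.14,"rz": 0,"gripper": 0}
    - {"tx": 0,"ty": 0,"tz": 0,"rx": 0,"ry": 7.14,"rz": 0,"gripper": 0}
    - {"tx": 0,"ty": 0,"tz": 0,"rx": 0,"ry": 0,"rz": 7.94,"gripper": -0.3}
    - {"tx": 0,"ty": 0,"tz": 0,"rx": 0,"ry": 0,"rz": 7.94,"gripper": -0.3}
    - {"tx": 0,"ty": 0,"tz": 0,"rx": 0,"ry": 0,"rz": 7.94,"gripper": -0.3}
    - {"tx": 0,"ty": 0,"tz": 0,"rx": 0,"ry": 0,"rz": 7.94,"gripper": -0.3}
    - {"tx": 0,"ty": 0,"tz": 0,"rx": 0,"ry": 0,"rz": 7.94,"gripper": -0.3}
    - {"tx": 0,"ty": 0,"tz": 0,"rx": 0,"ry": 0,"rz": 7.94,"gripper": -0.3}
    - {"tx": 0,"ty": 0,"tz": 0,"rx": 0,"ry": 0,"rz": 7.94,"gripper": -0.3}

```text
clock: 18.0
eef_pos: [574.5, 26.9, 331.7]
tcp_rot: [-3.13, -0.004, 2.117]
contact_force: [-0.1, -0.2, 0.0]
opening: 0.348
```

Call:
move_arm:
  increments:
    - {"tx": 0,"ty": 0,"tz": 0,"rx": 0,"ry": 0,"rz": 7.94,"gripper": -0.3}
    - {"tx": 0,"ty": 0,"tz": 0,"rx": 0,"ry": 0,"rz": 7.94,"gripper": -0.3}
    - {"tx": 0,"ty": 0,"tz": 0,"rx": 0,"ry": 0,"rz": 7.94,"gripper": -0.3}
    - {"tx": -3.8,"ty": -1.16,"tz": 0,"rx": 0,"ry": 0,"rz": 0,"gripper": -0.3}
    - {"tx": -3.8,"ty": -1.16,"tz": 0,"rx": 0,"ry": 0,"rz": 0,"gripper": -0.3}
    - {"tx": -3.8,"ty": -1.16,"tz": 0,"rx": 0,"ry": 0,"rz": 0,"gripper": -0.3}
    - {"tx": -3.8,"ty": -1.16,"tz": 0,"rx": 0,"ry": 0,"rz": 0,"gripper": -0.3}
    - {"tx": -3.8,"ty": -1.16,"tz": 0,"rx": 0,"ry": 0,"rz": 0,"gripper": -0.3}
    - {"tx": -3.8,"ty": -1.16,"tz": 0,"rx": 0,"ry": 0,"rz": 0,"gripper": -0.3}
    - {"tx": -3.8,"ty": -1.16,"tz": 0,"rx": 0,"ry": 0,"rz": 0,"gripper": -0.3}
    - {"tx": 0,"ty": 0,"tz": 0,"rx": 0,"ry": 0,"rz": 0,"gripper": -0.3}

```text
clock: 19.1
eef_pos: [529.2, -251.7, 332.8]
tcp_rot: [-3.13, 0.001, 1.703]
contact_force: [0.1, 0.6, 0.1]
opening: 0.346
```

Run:
```python
from plan import *
s=r.sense(); print(s['eef_pos'].round(1),s['tcp_rot'].round(3),s['opening'],s['qpos'].round(2))
n='wrist'; c=cam(n); im,d=r.grab_frame(n); save('pics/rack.png',im); p,_=cloud(c,d)
m=p[(p[:,2]>158)&(p[:,2]<190)&(p[:,1]>-300)&(p[:,1]<-190)]; print('tab top z',len(m),np.percentile(m[:,2],[20,50,90]) if len(m) else 0)
for k in(-84,0,42,84):
    a=np.radians(7.9); x,y=511+k*np.cos(a),-249.2+k*np.sin(a)
    print(k,fit(SC,p[(p[:,2]>80)&(p[:,2]<200)],dict(x=x,y=y,z=8,yaw=7.9),cut=16))
```

```text
[ 529.2 -251.7  332.8] [-3.130e+00  1.000e-03  1.703e+00] 0.34640688473826453 [-0.44  0.22  1.59 -0.01  1.34 -0.57]
tab top z 1757 [168.6284786  171.99552252 176.60466333]
-84 ({'x': np.float64(426.57), 'y': np.float64(-262.16), 'yaw': np.float64(7.75)}, 1472, 0.46)
0 ({'x': np.float64(510.31), 'y': np.float64(-250.94), 'yaw': np.float64(7.71)}, 608, 0.8)
42 ({'x': np.float64(551.77), 'y': np.float64(-245.39), 'yaw': np.float64(8.7)}, 595, 0.75)
84 ({'x': np.float64(592.58), 'y': np.float64(-239.74), 'yaw': np.float64(7.66)}, 1070, 0.42)
```

View pics/rack.png

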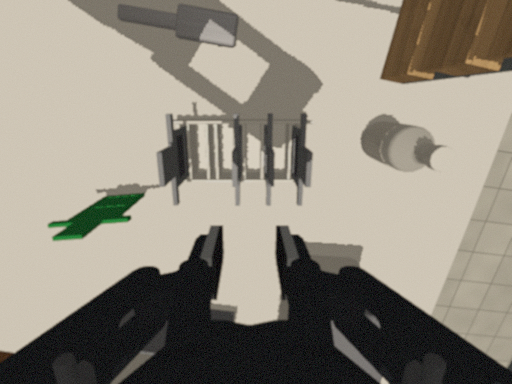

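Four dark screens at cols 172, 238, 268, 303, the green look-alike aside. I'll take the slot‑84 one first.

```bash
cat >> plan.py <<'E'
SCR={84:(593.6,-238.7),42:(552.2,-244.6),0:(510.9,-250.1),-84:(427.4,-261.)}
BX,BY,BZ,BYAW=725.5,20.0,138.0,-3.0
def V(yaw): return Ro.from_euler('xyz',[180,0,yaw],degrees=True)
def fetch(k):
    x,y=SCR[k]; rows([(np.r_[pose()[0]],V(97.8)),(np.r_[x,y,230],V(97.8)),(np.r_[x,y,139],V(97.8))])
def hang(bx,lift=320,dz=0,dy=0):
    o=np.r_[BX,BY,0]+Ro.from_euler('z',BYAW,degrees=True).apply([bx,dy,0]); p=pose()[0]
    rows([(p,V(90+BYAW)),(np.r_[o[:2],p[2]],V(90+BYAW)),(np.r_[o[:2],185],V(90+BYAW)),(np.r_[o[:2],167+dz],V(90+BYAW))])
E
python3 -c "
from plan import *
fetch(84)"
```

```text
tx 0.00 ty 0.00 tz 0.00 | rx -0.7 ry -0.0 rz -0.2 |n 0.0
 tx 0.21 ty 6.49 tz 10.29 | rx 0.0 ry -0.0 rz 0.0 |n 12.2
 tx -0.00 ty -0.01 tz 9.10 | rx 0.0 ry -0.0 rz 0.0 |n 9.1
```

Call:
move_arm:
  increments:
    - {"tx": 0,"ty": 0,"tz": 0,"rx": -0.7,"ry": 0,"rz": -0.2,"gripper": -0.3}
    - {"tx": 0.07,"ty": 2.16,"tz": 3.43,"rx": 0,"ry": 0,"rz": 0,"gripper": -0.3}
    - {"tx": 0.07,"ty": 2.16,"tz": 3.43,"rx": 0,"ry": 0,"rz": 0,"gripper": -0.3}
    - {"tx": 0.07,"ty": 2.17,"tz": 3.43,"rx": 0,"ry": 0,"rz": 0,"gripper": -0.3}
    - {"tx": 0,"ty": 0,"tz": 0,"rx": 0,"ry": 0,"rz": 0,"gripper": -0.3}
    - {"tx": 0,"ty": 0,"tz": 3,"rx": 0,"ry": 0,"rz": 0,"gripper": -0.3}
    - {"tx": 0,"ty": 0,"tz": 3,"rx": 0,"ry": 0,"rz": 0,"gripper": -0.3}
    - {"tx": 0,"ty": 0,"tz": 3.1,"rx": 0,"ry": 0,"rz": 0,"gripper": -0.3}
    - {"tx": 0,"ty": 0,"tz": 0,"rx": 0,"ry": 0,"rz": 0,"gripper": -0.3}

```text
clock: 20.05
eef_pos: [592.4, -234.9, 138.3]
tcp_rot: [-3.14, -0.002, 1.712]
contact_force: [-0.7, 0.8, 0.2]
opening: 0.349
```

Call:
move_arm:
  increments:
    - {"tx": 0,"ty": 0,"tz": 0,"rx": 0,"ry": 0,"rz": 0,"gripper": -1}
    - {"tx": 0,"ty": 0,"tz": 0,"rx": 0,"ry": 0,"rz": 0,"gripper": -1}
    - {"tx": 0,"ty": 0,"tz": 0,"rx": 0,"ry": 0,"rz": 0,"gripper": -1}
    - {"tx": 0,"ty": 0,"tz": 0,"rx": 0,"ry": 0,"rz": 0,"gripper": -1}
    - {"tx": 0,"ty": 0,"tz": 0,"rx": 0,"ry": 0,"rz": 0,"gripper": -1}
  squeeze: 40

```text
clock: 20.55
eef_pos: [595.5, -236.9, 143.6]
tcp_rot: [3.136, 0.003, 1.71]
contact_force: [-3.7, 1.8, 7.8]
opening: 0.058
```

Call:
move_arm:
  increments:
    - {"tx": 0,"ty": 0,"tz": -1,"rx": 0,"ry": 0,"rz": 0,"gripper": -1}
    - {"tx": 0,"ty": 0,"tz": -2,"rx": 0,"ry": 0,"rz": 0,"gripper": -1}
    - {"tx": 0,"ty": 0,"tz": -3,"rx": 0,"ry": 0,"rz": 0,"gripper": -1}
    - {"tx": 0,"ty": 0,"tz": -4,"rx": 0,"ry": 0,"rz": 0,"gripper": -1}
    - {"tx": 0,"ty": 0,"tz": -4,"rx": 0,"ry": 0,"rz": 0,"gripper": -1}
    - {"tx": 0,"ty": 0,"tz": -4,"rx": 0,"ry": 0,"rz": 0,"gripper": -1}
    - {"tx": 0,"ty": 0,"tz": 0,"rx": 0,"ry": 0,"rz": 0,"gripper": -1}

```text
clock: 21.25
eef_pos: [597.1, -237.6, 329.7]
tcp_rot: [3.127, 0.008, 1.71]
contact_force: [0.4, -0.5, -0.9]
opening: 0.062
```

```bash
cat >> plan.py <<'E'
def held():
    p,R=pose(); Z=p[2]-131; print(p.round(1),'open',round(r.sense()['opening'],3),r.sense()['contact_force'].round(1))
    yaw=R.as_euler('xyz',degrees=True)[2]-90
    for n in('scene','side'):
        c=cam(n); im,d=r.grab_frame(n); q,_=cloud(c,d); q=q[(q[:,2]>Z-10)&(q[:,2]<Z+124)&(np.hypot(q[:,0]-p[0],q[:,1]-p[1])<75)]
        print(n,fit(SC,q,dict(x=p[0],y=p[1],z=Z,yaw=yaw),('x','y','z','roll','pitch'),15))
E
python3 -c "
from plan import *
held(); hang(-90)"
```

```text
[ 597.1 -237.6  329.7] open 0.062 [ 0.4 -0.5 -0.9]
scene ({'x': np.float64(599.01), 'y': np.float64(-240.31), 'z': np.float64(195.6), 'roll': np.float64(-0.28), 'pitch': np.float64(-0.74)}, 1350, 1.2)
side ({'x': np.float64(598.86), 'y': np.float64(-237.76), 'z': np.float64(191.91), 'roll': np.float64(-1.14), 'pitch': np.float64(-1.03)}, 113, 0.86)
 tx 0.00 ty 0.00 tz 0.00 | rx 0.4 ry 0.2 rz 11.0 |n 0.0
 tx 26.32 ty 2.70 tz 0.02 | rx 0.0 ry -0.0 rz -0.0 |n 26.5
 tx -0.01 ty -0.01 tz 13.87 | rx 0.0 ry -0.0 rz -0.0 |n 13.9
 tx 0.00 ty -0.00 tz 1.80 | rx 0.0 ry -0.0 rz -0.0 |n 1.8
```

Call:
move_arm:
  increments:
    - {"tx": 0,"ty": 0,"tz": 0,"rx": 0.2,"ry": 0.1,"rz": 5.5,"gripper": -1}
    - {"tx": 0,"ty": 0,"tz": 0,"rx": 0.2,"ry": 0.1,"rz": 5.5,"gripper": -1}
    - {"tx": 4.39,"ty": 0.45,"tz": 0,"rx": 0,"ry": 0,"rz": 0,"gripper": -1}
    - {"tx": 4.39,"ty": 0.45,"tz": 0,"rx": 0,"ry": 0,"rz": 0,"gripper": -1}
    - {"tx": 4.39,"ty": 0.45,"tz": 0,"rx": 0,"ry": 0,"rz": 0,"gripper": -1}
    - {"tx": 4.39,"ty": 0.45,"tz": 0,"rx": 0,"ry": 0,"rz": 0,"gripper": -1}
    - {"tx": 4.38,"ty": 0.45,"tz": 0,"rx": 0,"ry": 0,"rz": 0,"gripper": -1}
    - {"tx": 4.38,"ty": 0.45,"tz": 0,"rx": 0,"ry": 0,"rz": 0,"gripper": -1}
    - {"tx": 0,"ty": 0,"tz": 0,"rx": 0,"ry": 0,"rz": 0,"gripper": -1}
    - {"tx": 0,"ty": 0,"tz": 0,"rx": 0,"ry": 0,"rz": 0,"gripper": -1}

```text
clock: 22.35
eef_pos: [634.4, 25.7, 320.6]
tcp_rot: [-3.136, -0.001, 1.521]
contact_force: [0.1, 0.2, -1.0]
opening: 0.064
```

Run:
```python
from plan import *
held(); hang(-90)
for n in('scene','side'):   # droop from prong tops
    c=cam(n); im,d=r.grab_frame(n); q,_=cloud(c,d); l=Ro.from_euler('z',-3,degrees=True).inv().apply(q-[BX,BY,BZ])
    l=l[(l[:,2]>-14)&(l[:,2]<14)&(l[:,0]<-15)&(l[:,0]>-205)&(abs(abs(l[:,1])-48)<9)]
    for a in(-40,-90,-140,-190):
        w=l[abs(l[:,0]-a)<25]; L=w[w[:,1]>0]; Rr=w[w[:,1]<0]
        print(n,a,len(w),np.percentile(w[:,2],[50,80]).round(1),'y',[np.median(k[:,1]).round(1) for k in(L,Rr) if len(k)])
```

```text
[634.4  25.7 320.6] open 0.064 [ 0.1  0.2 -1. ]
scene ({'x': np.float64(632.31), 'y': np.float64(26.26), 'z': np.float64(186.84), 'roll': np.float64(0.63), 'pitch': np.float64(1.14)}, 1192, 1.2)
side ({'x': np.float64(635.16), 'y': np.float64(27.59), 'z': np.float64(185.28), 'roll': np.float64(1.05), 'pitch': np.float64(-0.07)}, 312, 0.93)
 tx 0.00 ty 0.00 tz 0.00 | rx -0.3 ry -0.1 rz -0.0 |n 0.0
 tx 0.08 ty 0.10 tz 0.00 | rx 0.0 ry 0.0 rz -0.0 |n 0.1
 tx 0.01 ty -0.00 tz 13.61 | rx 0.0 ry 0.0 rz -0.0 |n 13.6
 tx -0.00 ty -0.00 tz 1.80 | rx 0.0 ry 0.0 rz -0.0 |n 1.8Traceback (most recent call last):
  File "<stdin>", line 8, in <module>
    return _quantile_unchecked(
        a, q, axis, out, overwrite_input, method, keepdims, weights)
    return _ureduce(a,
                    func=_quantile_ureduce_func,
    ...<5 lines>...
                    overwrite_input=overwrite_input,
                    method=method)
    r = func(a, **kwargs)
    result = _quantile(arr,
                       quantiles=q,
    ...<2 lines>...
                       out=out,
                       weights=wgt)
    slices_having_nans = np.isnan(arr[-1, ...])
                                  ~~~^^^^^^^^^
IndexError: index -1 is out of bounds for axis 0 with size 0
```

Call:
move_arm:
  increments:
    - {"tx": 0,"ty": 0.05,"tz": 3,"rx": -0.3,"ry": 0,"rz": 0,"gripper": -1}
    - {"tx": 0,"ty": 0.05,"tz": 3,"rx": 0,"ry": 0,"rz": 0,"gripper": -1}
    - {"tx": 0,"ty": 0,"tz": 3,"rx": 0,"ry": 0,"rz": 0,"gripper": -1}
    - {"tx": 0,"ty": 0,"tz": 3,"rx": 0,"ry": 0,"rz": 0,"gripper": -1}
    - {"tx": 0,"ty": 0,"tz": 1.9,"rx": 0,"ry": 0,"rz": 0,"gripper": -1}
    - {"tx": 0,"ty": 0,"tz": 0,"rx": 0,"ry": 0,"rz": 0,"gripper": -1}

```text
clock: 23.1
eef_pos: [634.0, 23.5, 179.9]
tcp_rot: [-3.138, -0.001, 1.517]
contact_force: [0.6, 0.0, -1.6]
opening: 0.063
```

Call:
move_arm:
  increments:
    - {"tx": 0,"ty": 0,"tz": 0.3,"rx": 0,"ry": 0,"rz": 0,"gripper": -1}
    - {"tx": 0,"ty": 0,"tz": 0.3,"rx": 0,"ry": 0,"rz": 0,"gripper": -1}
    - {"tx": 0,"ty": 0,"tz": 0.2,"rx": 0,"ry": 0,"rz": 0,"gripper": -1}
    - {"tx": 0,"ty": 0,"tz": 0,"rx": 0,"ry": 0,"rz": 0,"gripper": -1}

```text
clock: 23.5
eef_pos: [636.4, 25.0, 175.4]
tcp_rot: [3.139, -0.002, 1.518]
contact_force: [-0.4, -0.4, -1.0]
opening: 0.063
```

Call:
move_arm:
  increments:
    - {"tx": 0,"ty": 0,"tz": 0.2,"rx": 0,"ry": 0,"rz": 0,"gripper": -1}
    - {"tx": 0,"ty": 0,"tz": 0,"rx": 0,"ry": 0,"rz": 0,"gripper": -1}

```text
clock: 23.7
eef_pos: [636.2, 25.2, 173.0]
tcp_rot: [3.139, -0.002, 1.519]
contact_force: [-0.1, -0.5, -0.2]
opening: 0.062
```

Call:
move_arm:
  increments:
    - {"tx": 0,"ty": 0,"tz": 0.2,"rx": 0,"ry": 0,"rz": 0,"gripper": -1}
    - {"tx": 0,"ty": 0,"tz": 0,"rx": 0,"ry": 0,"rz": 0,"gripper": -1}
    - {"tx": 0,"ty": 0,"tz": 0,"rx": 0,"ry": 0,"rz": 0,"gripper": -1}

```text
clock: 24.0
eef_pos: [636.1, 25.2, 170.8]
tcp_rot: [3.14, -0.002, 1.518]
contact_force: [0.8, -0.3, -0.1]
opening: 0.061
```

Call:
move_arm:
  increments:
    - {"tx": 0,"ty": 0,"tz": 0.2,"rx": 0,"ry": 0,"rz": 0,"gripper": -1}
    - {"tx": 0,"ty": 0,"tz": 0,"rx": 0,"ry": 0,"rz": 0,"gripper": -1}
    - {"tx": 0,"ty": 0,"tz": 0,"rx": 0,"ry": 0,"rz": 0,"gripper": -1}

```text
clock: 24.3
eef_pos: [636.1, 25.1, 168.8]
tcp_rot: [3.14, -0.002, 1.518]
contact_force: [-0.1, 0.2, -0.8]
opening: 0.063
```

Call:
move_arm:
  increments:
    - {"tx": 0,"ty": 0,"tz": 0.2,"rx": 0,"ry": 0,"rz": 0,"gripper": -1}
    - {"tx": 0,"ty": 0,"tz": 0,"rx": 0,"ry": 0,"rz": 0,"gripper": -1}

```text
clock: 24.5
eef_pos: [636.4, 25.2, 167.2]
tcp_rot: [3.139, -0.002, 1.518]
contact_force: [0.7, 0.5, 0.9]
opening: 0.065
```

Call:
move_arm:
  increments:
    - {"tx": 0,"ty": 0,"tz": 0.2,"rx": 0,"ry": 0,"rz": 0,"gripper": -1}
    - {"tx": 0,"ty": 0,"tz": 0,"rx": 0,"ry": 0,"rz": 0,"gripper": -1}

```text
clock: 24.7
eef_pos: [636.7, 25.2, 166.8]
tcp_rot: [3.138, -0.002, 1.519]
contact_force: [-4.4, 1.1, 13.0]
opening: 0.059
```

Run:
```python
from plan import *
held()
for n in('scene','side'): 
    im,d=r.grab_frame(n); save(f'pics/k_{n}.png',im)
a=cv2.imread('pics/k_side.png')[80:230,140:290];b=cv2.imread('pics/k_scene.png')[120:270,180:330]
cv2.imwrite('pics/k.png',np.hstack([cv2.resize(a,(400,400)),cv2.resize(b,(400,400))]))
```

```text
[636.7  25.2 166.8] open 0.059 [-4.4  1.1 13. ]
scene ({'x': np.float64(636.65), 'y': np.float64(25.22), 'z': np.float64(35.76), 'roll': np.float64(0.0), 'pitch': np.float64(0.0)}, 0, nan)
side ({'x': np.float64(637.63), 'y': np.float64(25.37), 'z': np.float64(30.5), 'roll': np.float64(0.07), 'pitch': np.float64(-0.39)}, 231, 1.04)
  return _methods._mean(a, axis=axis, dtype=dtype,
  ret = ret.dtype.type(ret / rcount)
```

View pics/k.png

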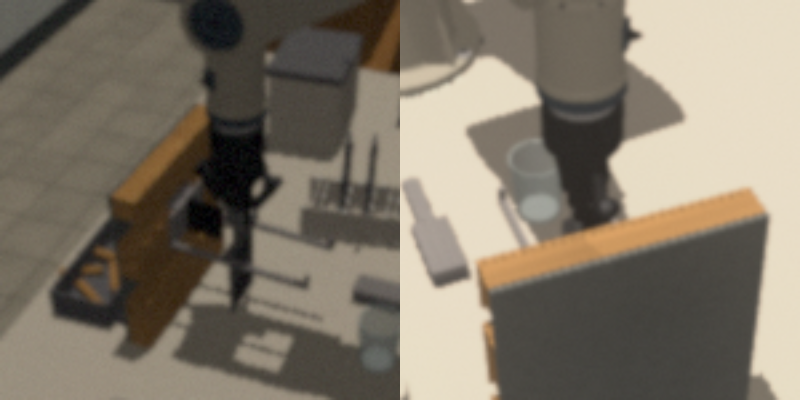

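Ears rest on the prongs (force rises at TCP z≈167). Ease off, release, retreat.

Call:
move_arm:
  increments:
    - {"tx": 0,"ty": 0,"tz": -0.15,"rx": 0,"ry": 0,"rz": 0,"gripper": -1}
    - {"tx": 0,"ty": 0,"tz": 0,"rx": 0,"ry": 0,"rz": 0,"gripper": -0.75}
    - {"tx": 0,"ty": 0,"tz": 0,"rx": 0,"ry": 0,"rz": 0,"gripper": -0.6}
    - {"tx": 0,"ty": 0,"tz": 0,"rx": 0,"ry": 0,"rz": 0,"gripper": -0.55}
    - {"tx": 0,"ty": 0,"tz": 0,"rx": 0,"ry": 0,"rz": 0,"gripper": -0.55}
    - {"tx": 0,"ty": 0,"tz": 0,"rx": 0,"ry": 0,"rz": 0,"gripper": -0.55}

```text
clock: 25.5
eef_pos: [636.1, 25.1, 166.2]
tcp_rot: [3.14, -0.002, 1.518]
contact_force: [-0.8, 0.3, 0.1]
opening: 0.225
```

Call:
move_arm:
  increments:
    - {"tx": 0,"ty": 0,"tz": -1,"rx": 0,"ry": 0,"rz": 0,"gripper": -0.55}
    - {"tx": 0,"ty": 0,"tz": -2,"rx": 0,"ry": 0,"rz": 0,"gripper": -0.55}
    - {"tx": 0,"ty": 0,"tz": -3,"rx": 0,"ry": 0,"rz": 0,"gripper": -0.55}
    - {"tx": 0,"ty": 0,"tz": -4,"rx": 0,"ry": 0,"rz": 0,"gripper": -0.3}
    - {"tx": 0,"ty": 0,"tz": -4,"rx": 0,"ry": 0,"rz": 0,"gripper": -0.3}
    - {"tx": 0,"ty": 0,"tz": 0,"rx": 0,"ry": 0,"rz": 0,"gripper": -0.3}

```text
clock: 26.1
eef_pos: [638.7, 25.0, 313.7]
tcp_rot: [3.129, -0.003, 1.518]
contact_force: [0.1, 0.7, 0.4]
opening: 0.352
```

```bash
cat >> plan.py <<'E'
def hung(xs,cams=('side','wrist'),droop=2):
    R=Ro.from_euler('zy',[BYAW,-droop],degrees=True)
    for n in cams:
        c=cam(n); im,d=r.grab_frame(n); q,_=cloud(c,d)
        for bx in xs:
            o=np.r_[BX,BY,BZ]+R.apply([bx,0,-102]); w=q[(np.hypot(q[:,0]-o[0],q[:,1]-o[1])<75)&(q[:,2]>25)&(q[:,2]<230)]
            l=Ro.from_euler('z',BYAW,degrees=True).inv().apply(w-o); w=w[(abs(l[:,0])<14)&~((abs(l[:,2]-105)<8)&(abs(abs(l[:,1])-48)<7))]
            f=fit(SC,w,dict(x=o[0],y=o[1],z=o[2],yaw=BYAW),('x','y','z','roll','pitch'),14)
            rel=Ro.from_euler('z',BYAW,degrees=True).inv().apply(np.r_[f[0]['x'],f[0]['y'],f[0]['z']]-[BX,BY,BZ]) if f[1] else 0
            print(n,bx,'rel',np.round(rel,1),'roll/pitch',f[0]['roll'],f[0]['pitch'],f[1:])
E
python3 - <<'E'
from plan import *
hung([-89]); fetch(42); print(r.sense()['eef_pos'])
E
```

```text
side -89 rel [ -83.9    1.1 -105.2] roll/pitch 0.34 -2.3 (290, 0.83)
wrist -89 rel [ -85.8   -2.8 -105.2] roll/pitch -0.15 -1.53 (653, 0.34)
 tx 0.00 ty 0.00 tz 0.00 | rx 0.3 ry -0.1 rz -10.8 |n 0.0
 tx -25.56 ty -11.99 tz 7.82 | rx -0.0 ry 0.0 rz -0.0 |n 29.3
 tx 0.00 ty 0.00 tz 9.10 | rx -0.0 ry 0.0 rz -0.0 |n 9.1
[636.36237765  24.88398622 308.13467226]
```

Call:
move_arm:
  increments:
    - {"tx": 0,"ty": 0,"tz": 0,"rx": 0.3,"ry": 0,"rz": -5.4,"gripper": -0.3}
    - {"tx": 0,"ty": 0,"tz": 0,"rx": 0,"ry": 0,"rz": -5.4,"gripper": -0.3}
    - {"tx": -3.65,"ty": -1.71,"tz": 0,"rx": 0,"ry": 0,"rz": 0,"gripper": -0.3}
    - {"tx": -3.65,"ty": -1.71,"tz": 0,"rx": 0,"ry": 0,"rz": 0,"gripper": -0.3}
    - {"tx": -3.65,"ty": -1.71,"tz": 0,"rx": 0,"ry": 0,"rz": 0,"gripper": -0.3}
    - {"tx": -3.65,"ty": -1.71,"tz": 1.95,"rx": 0,"ry": 0,"rz": 0,"gripper": -0.3}
    - {"tx": -3.65,"ty": -1.71,"tz": 1.95,"rx": 0,"ry": 0,"rz": 0,"gripper": -0.3}
    - {"tx": -3.65,"ty": -1.71,"tz": 1.95,"rx": 0,"ry": 0,"rz": 0,"gripper": -0.3}
    - {"tx": -3.65,"ty": -1.71,"tz": 1.95,"rx": 0,"ry": 0,"rz": 0,"gripper": -0.3}
    - {"tx": 0,"ty": 0,"tz": 0,"rx": 0,"ry": 0,"rz": 0,"gripper": -0.3}
    - {"tx": 0,"ty": 0,"tz": 0,"rx": 0,"ry": 0,"rz": 0,"gripper": -0.3}

```text
clock: 27.3
eef_pos: [550.4, -244.7, 226.5]
tcp_rot: [-3.136, -0.004, 1.705]
contact_force: [0.4, 1.5, -0.1]
opening: 0.349
```

Run:
```python
from plan import *
fetch(42); print(r.sense()['eef_pos'],r.sense()['tcp_rot'])
```

```text
tx 0.00 ty 0.00 tz 0.00 | rx -0.3 ry -0.2 rz -0.1 |n 0.0
 tx -0.02 ty 0.18 tz -0.35 | rx -0.0 ry -0.0 rz -0.0 |n 0.4
 tx -0.00 ty 0.01 tz 9.10 | rx -0.0 ry -0.0 rz -0.0 |n 9.1
[ 550.3712578  -244.67542032  226.48143682] [-3.13589851 -0.00418768  1.70476939]
```

Call:
move_arm:
  increments:
    - {"tx": 0,"ty": 0.18,"tz": 2.8,"rx": -0.3,"ry": -0.2,"rz": 0,"gripper": -0.3}
    - {"tx": 0,"ty": 0,"tz": 2.8,"rx": 0,"ry": 0,"rz": 0,"gripper": -0.3}
    - {"tx": 0,"ty": 0,"tz": 2.7,"rx": 0,"ry": 0,"rz": 0,"gripper": -0.3}
    - {"tx": 0,"ty": 0,"tz": 0,"rx": 0,"ry": 0,"rz": 0,"gripper": -0.3}

```text
clock: 27.7
eef_pos: [551.7, -241.8, 142.0]
tcp_rot: [-3.139, -0.002, 1.708]
contact_force: [-0.3, -0.2, 0.4]
opening: 0.348
```

Call:
move_arm:
  increments:
    - {"tx": 0,"ty": 0,"tz": 0,"rx": 0,"ry": 0,"rz": 0,"gripper": -1}
    - {"tx": 0,"ty": 0,"tz": 0,"rx": 0,"ry": 0,"rz": 0,"gripper": -1}
    - {"tx": 0,"ty": 0,"tz": 0,"rx": 0,"ry": 0,"rz": 0,"gripper": -1}
    - {"tx": 0,"ty": 0,"tz": 0,"rx": 0,"ry": 0,"rz": 0,"gripper": -1}
    - {"tx": 0,"ty": 0,"tz": 0,"rx": 0,"ry": 0,"rz": 0,"gripper": -1}

```text
clock: 28.2
eef_pos: [554.1, -244.2, 146.7]
tcp_rot: [3.138, 0.002, 1.707]
contact_force: [-1.5, 1.3, 7.0]
opening: 0.064
```

Call:
move_arm:
  increments:
    - {"tx": 0,"ty": 0,"tz": -1,"rx": 0,"ry": 0,"rz": 0,"gripper": -1}
    - {"tx": 0,"ty": 0,"tz": -2,"rx": 0,"ry": 0,"rz": 0,"gripper": -1}
    - {"tx": 0,"ty": 0,"tz": -3,"rx": 0,"ry": 0,"rz": 0,"gripper": -1}
    - {"tx": 0,"ty": 0,"tz": -4,"rx": 0,"ry": 0,"rz": 0,"gripper": -1}
    - {"tx": 0,"ty": 0,"tz": -4,"rx": 0,"ry": 0,"rz": 0,"gripper": -1}
    - {"tx": 0,"ty": 0,"tz": -4,"rx": 0,"ry": 0,"rz": 0,"gripper": -1}
    - {"tx": 0,"ty": 0,"tz": 0,"rx": 0,"ry": 0,"rz": 0,"gripper": -1}
    - {"tx": 0,"ty": 0,"tz": 0,"rx": 0,"ry": 0,"rz": 0,"gripper": -1}

```text
clock: 29.0
eef_pos: [553.6, -244.2, 327.1]
tcp_rot: [3.136, 0.003, 1.707]
contact_force: [0.1, 0.4, -0.9]
opening: 0.063
```

Run:
```python
from plan import *
held(); hang(-120,dy=0.5)
```

```text
[ 553.6 -244.2  327.1] open 0.063 [ 0.1  0.4 -0.9]
scene ({'x': np.float64(553.26), 'y': np.float64(-244.91), 'z': np.float64(189.74), 'roll': np.float64(-0.14), 'pitch': np.float64(0.22)}, 1303, 1.23)
side ({'x': np.float64(554.16), 'y': np.float64(-244.4), 'z': np.float64(189.72), 'roll': np.float64(-3.07), 'pitch': np.float64(-0.45)}, 99, 0.86)
 tx 0.00 ty 0.00 tz 0.00 | rx 0.1 ry 0.0 rz 10.8 |n 0.0
 tx 27.29 ty 3.89 tz -0.02 | rx -0.0 ry 0.0 rz -0.0 |n 27.6
 tx 0.01 ty 0.00 tz 13.95 | rx -0.0 ry 0.0 rz -0.0 |n 14.0
 tx 0.00 ty 0.00 tz 1.80 | rx -0.0 ry 0.0 rz -0.0 |n 1.8
```

Call:
move_arm:
  increments:
    - {"tx": 0,"ty": 0,"tz": 0,"rx": 0.1,"ry": 0,"rz": 5.4,"gripper": -1}
    - {"tx": 0,"ty": 0,"tz": 0,"rx": 0,"ry": 0,"rz": 5.4,"gripper": -1}
    - {"tx": 4.55,"ty": 0.65,"tz": 0,"rx": 0,"ry": 0,"rz": 0,"gripper": -1}
    - {"tx": 4.55,"ty": 0.65,"tz": 0,"rx": 0,"ry": 0,"rz": 0,"gripper": -1}
    - {"tx": 4.55,"ty": 0.65,"tz": 0,"rx": 0,"ry": 0,"rz": 0,"gripper": -1}
    - {"tx": 4.55,"ty": 0.65,"tz": 0,"rx": 0,"ry": 0,"rz": 0,"gripper": -1}
    - {"tx": 4.55,"ty": 0.65,"tz": 0,"rx": 0,"ry": 0,"rz": 0,"gripper": -1}
    - {"tx": 4.54,"ty": 0.64,"tz": 0,"rx": 0,"ry": 0,"rz": 0,"gripper": -1}
    - {"tx": 0,"ty": 0,"tz": 0,"rx": 0,"ry": 0,"rz": 0,"gripper": -1}
    - {"tx": 0,"ty": 0,"tz": 0,"rx": 0,"ry": 0,"rz": 0,"gripper": -1}
    - {"tx": 0,"ty": 0,"tz": 0,"rx": 0,"ry": 0,"rz": 0,"gripper": -1}

```text
clock: 30.2
eef_pos: [605.7, 25.8, 324.0]
tcp_rot: [-3.141, 0.002, 1.518]
contact_force: [-0.4, -0.3, -1.4]
opening: 0.065
```

Run:
```python
from plan import *
held(); hang(-120,dy=0.5)
```

```text
[605.7  25.8 324. ] open 0.065 [-0.4 -0.3 -1.4]
scene ({'x': np.float64(605.05), 'y': np.float64(27.16), 'z': np.float64(187.35), 'roll': np.float64(0.31), 'pitch': np.float64(0.54)}, 1196, 1.22)
side ({'x': np.float64(606.96), 'y': np.float64(27.02), 'z': np.float64(184.85), 'roll': np.float64(0.05), 'pitch': np.float64(-0.3)}, 312, 0.92)
 tx 0.00 ty 0.00 tz 0.00 | rx -0.0 ry 0.1 rz -0.1 |n 0.0
 tx 0.15 ty -0.03 tz 0.00 | rx -0.0 ry -0.0 rz 0.0 |n 0.2
 tx -0.00 ty 0.00 tz 13.95 | rx -0.0 ry -0.0 rz 0.0 |n 13.9
 tx -0.01 ty 0.00 tz 1.80 | rx -0.0 ry -0.0 rz 0.0 |n 1.8
```

Call:
move_arm:
  increments:
    - {"tx": 0.1,"ty": 0,"tz": 3,"rx": 0,"ry": 0,"rz": 0,"gripper": -1}
    - {"tx": 0,"ty": 0,"tz": 3,"rx": 0,"ry": 0,"rz": 0,"gripper": -1}
    - {"tx": 0,"ty": 0,"tz": 3,"rx": 0,"ry": 0,"rz": 0,"gripper": -1}
    - {"tx": 0,"ty": 0,"tz": 3,"rx": 0,"ry": 0,"rz": 0,"gripper": -1}
    - {"tx": 0,"ty": 0,"tz": 2,"rx": 0,"ry": 0,"rz": 0,"gripper": -1}
    - {"tx": 0,"ty": 0,"tz": 0.8,"rx": 0,"ry": 0,"rz": 0,"gripper": -1}
    - {"tx": 0,"ty": 0,"tz": 0.3,"rx": 0,"ry": 0,"rz": 0,"gripper": -1}
    - {"tx": 0,"ty": 0,"tz": 0,"rx": 0,"ry": 0,"rz": 0,"gripper": -1}
    - {"tx": 0,"ty": 0,"tz": 0,"rx": 0,"ry": 0,"rz": 0,"gripper": -1}

```text
clock: 31.2
eef_pos: [607.2, 27.2, 175.2]
tcp_rot: [3.139, 0.001, 1.518]
contact_force: [1.4, 0.3, -0.4]
opening: 0.064
```

Call:
move_arm:
  increments:
    - {"tx": 0,"ty": 0,"tz": 0.2,"rx": 0,"ry": 0,"rz": 0,"gripper": -1}
    - {"tx": 0,"ty": 0,"tz": 0,"rx": 0,"ry": 0,"rz": 0,"gripper": -1}
    - {"tx": 0,"ty": 0,"tz": 0,"rx": 0,"ry": 0,"rz": 0,"gripper": -1}

```text
clock: 31.5
eef_pos: [606.5, 27.4, 172.3]
tcp_rot: [3.14, 0.001, 1.519]
contact_force: [-0.7, -0.1, -1.1]
opening: 0.06
```

Call:
move_arm:
  increments:
    - {"tx": 0,"ty": 0,"tz": 0.15,"rx": 0,"ry": 0,"rz": 0,"gripper": -1}
    - {"tx": 0,"ty": 0,"tz": 0,"rx": 0,"ry": 0,"rz": 0,"gripper": -1}
    - {"tx": 0,"ty": 0,"tz": 0,"rx": 0,"ry": 0,"rz": 0,"gripper": -1}

```text
clock: 31.8
eef_pos: [606.3, 27.4, 170.4]
tcp_rot: [3.141, 0.001, 1.518]
contact_force: [0.7, 0.6, 0.1]
opening: 0.063
```

Call:
move_arm:
  increments:
    - {"tx": 0,"ty": 0,"tz": 0.15,"rx": 0,"ry": 0,"rz": 0,"gripper": -1}
    - {"tx": 0,"ty": 0,"tz": 0,"rx": 0,"ry": 0,"rz": 0,"gripper": -1}

```text
clock: 32.0
eef_pos: [606.4, 27.4, 168.8]
tcp_rot: [3.141, 0.001, 1.518]
contact_force: [0.4, -1.2, 0.3]
opening: 0.064
```

Call:
move_arm:
  increments:
    - {"tx": 0,"ty": 0,"tz": 0.15,"rx": 0,"ry": 0,"rz": 0,"gripper": -1}
    - {"tx": 0,"ty": 0,"tz": 0,"rx": 0,"ry": 0,"rz": 0,"gripper": -1}

```text
clock: 32.2
eef_pos: [606.7, 27.4, 168.4]
tcp_rot: [3.14, 0.001, 1.518]
contact_force: [-2.1, 0.4, 7.2]
opening: 0.061
```

Call:
move_arm:
  increments:
    - {"tx": 0,"ty": 0,"tz": 0.1,"rx": 0,"ry": 0,"rz": 0,"gripper": -1}
    - {"tx": 0,"ty": 0,"tz": 0,"rx": 0,"ry": 0,"rz": 0,"gripper": -1}

```text
clock: 32.4
eef_pos: [606.8, 27.5, 168.2]
tcp_rot: [3.14, 0.001, 1.518]
contact_force: [-5.0, 0.9, 15.0]
opening: 0.061
```

Call:
move_arm:
  increments:
    - {"tx": 0,"ty": 0,"tz": -0.18,"rx": 0,"ry": 0,"rz": 0,"gripper": -1}
    - {"tx": 0,"ty": 0,"tz": 0,"rx": 0,"ry": 0,"rz": 0,"gripper": -0.75}
    - {"tx": 0,"ty": 0,"tz": 0,"rx": 0,"ry": 0,"rz": 0,"gripper": -0.6}
    - {"tx": 0,"ty": 0,"tz": 0,"rx": 0,"ry": 0,"rz": 0,"gripper": -0.55}
    - {"tx": 0,"ty": 0,"tz": 0,"rx": 0,"ry": 0,"rz": 0,"gripper": -0.55}
    - {"tx": 0,"ty": 0,"tz": 0,"rx": 0,"ry": 0,"rz": 0,"gripper": -0.55}

```text
clock: 33.0
eef_pos: [606.3, 27.4, 168.1]
tcp_rot: [3.141, 0.001, 1.518]
contact_force: [-0.0, -1.6, 0.1]
opening: 0.227
```

Call:
move_arm:
  increments:
    - {"tx": 0,"ty": 0,"tz": -1,"rx": 0,"ry": 0,"rz": 0,"gripper": -0.55}
    - {"tx": 0,"ty": 0,"tz": -2,"rx": 0,"ry": 0,"rz": 0,"gripper": -0.55}
    - {"tx": 0,"ty": 0,"tz": -3,"rx": 0,"ry": 0,"rz": 0,"gripper": -0.55}
    - {"tx": 0,"ty": 0,"tz": -4,"rx": 0,"ry": 0,"rz": 0,"gripper": -0.3}
    - {"tx": 0,"ty": 0,"tz": -4,"rx": 0,"ry": 0,"rz": 0,"gripper": -0.3}
    - {"tx": 0,"ty": 0,"tz": 0,"rx": 0,"ry": 0,"rz": 0,"gripper": -0.3}

```text
clock: 33.6
eef_pos: [609.1, 27.7, 315.3]
tcp_rot: [3.131, 0.0, 1.518]
contact_force: [0.3, 0.5, 0.1]
opening: 0.348
```

Run:
```python
from plan import *
hung([-85,-120]); fetch(0); print(r.sense()['eef_pos'])
```

```text
side -85 rel [ -88.1    3.2 -105.1] roll/pitch 0.5 -2.74 (239, 1.01)
side -120 rel [-114.2    2.5 -107.5] roll/pitch -0.61 -2.25 (267, 0.84)
wrist -85 rel [ -83.1   -2.8 -105.2] roll/pitch -0.14 -2.98 (832, 0.33)
wrist -120 rel [-114.5   -0.4 -106.8] roll/pitch -0.15 -2.28 (768, 0.24)
 tx 0.00 ty 0.00 tz 0.00 | rx 0.2 ry 0.1 rz -10.8 |n 0.0
 tx -26.21 ty -13.27 tz 7.97 | rx -0.0 ry -0.0 rz -0.0 |n 30.4
 tx -0.01 ty 0.00 tz 9.10 | rx -0.0 ry -0.0 rz -0.0 |n 9.1
[606.76391685  27.55119027 309.8727004 ]
```

Call:
move_arm:
  increments:
    - {"tx": 0,"ty": 0,"tz": 0,"rx": 0.2,"ry": 0.1,"rz": -5.4,"gripper": -0.3}
    - {"tx": 0,"ty": 0,"tz": 0,"rx": 0,"ry": 0,"rz": -5.4,"gripper": -0.3}
    - {"tx": -3.74,"ty": -1.9,"tz": 0,"rx": 0,"ry": 0,"rz": 0,"gripper": -0.3}
    - {"tx": -3.74,"ty": -1.9,"tz": 0,"rx": 0,"ry": 0,"rz": 0,"gripper": -0.3}
    - {"tx": -3.74,"ty": -1.9,"tz": 0,"rx": 0,"ry": 0,"rz": 0,"gripper": -0.3}
    - {"tx": -3.74,"ty": -1.9,"tz": 2,"rx": 0,"ry": 0,"rz": 0,"gripper": -0.3}
    - {"tx": -3.74,"ty": -1.9,"tz": 2,"rx": 0,"ry": 0,"rz": 0,"gripper": -0.3}
    - {"tx": -3.74,"ty": -1.89,"tz": 2,"rx": 0,"ry": 0,"rz": 0,"gripper": -0.3}
    - {"tx": -3.75,"ty": -1.89,"tz": 2,"rx": 0,"ry": 0,"rz": 0,"gripper": -0.3}
    - {"tx": 0,"ty": 0,"tz": 0,"rx": 0,"ry": 0,"rz": 0,"gripper": -0.3}
    - {"tx": 0,"ty": 0,"tz": 0,"rx": 0,"ry": 0,"rz": 0,"gripper": -0.3}
    - {"tx": 0,"ty": 0,"tz": 0,"rx": 0,"ry": 0,"rz": 0,"gripper": -0.3}

```text
clock: 34.9
eef_pos: [510.1, -249.2, 228.1]
tcp_rot: [-3.139, -0.002, 1.707]
contact_force: [-0.2, -0.8, 0.6]
opening: 0.352
```

Run:
```python
from plan import *
fetch(0); print(r.sense()['eef_pos'])
```

```text
tx 0.00 ty 0.00 tz 0.00 | rx -0.2 ry -0.1 rz 0.0 |n 0.0
 tx -0.10 ty 0.07 tz -0.19 | rx 0.0 ry 0.0 rz 0.0 |n 0.2
 tx 0.01 ty -0.01 tz 9.10 | rx 0.0 ry 0.0 rz 0.0 |n 9.1
[ 510.11100833 -249.24469596  228.08693073]
```

Call:
move_arm:
  increments:
    - {"tx": -0.1,"ty": 0.1,"tz": 2.9,"rx": -0.2,"ry": 0,"rz": 0,"gripper": -0.3}
    - {"tx": 0,"ty": 0,"tz": 2.8,"rx": 0,"ry": 0,"rz": 0,"gripper": -0.3}
    - {"tx": 0,"ty": 0,"tz": 2.7,"rx": 0,"ry": 0,"rz": 0,"gripper": -0.3}
    - {"tx": 0,"ty": 0,"tz": 0,"rx": 0,"ry": 0,"rz": 0,"gripper": -0.3}

```text
clock: 35.3
eef_pos: [509.7, -248.5, 141.6]
tcp_rot: [-3.138, -0.004, 1.709]
contact_force: [0.2, -0.7, 0.1]
opening: 0.354
```

Call:
move_arm:
  increments:
    - {"tx": 0,"ty": 0,"tz": 0,"rx": 0,"ry": 0,"rz": 0,"gripper": -1}
    - {"tx": 0,"ty": 0,"tz": 0,"rx": 0,"ry": 0,"rz": 0,"gripper": -1}
    - {"tx": 0,"ty": 0,"tz": 0,"rx": 0,"ry": 0,"rz": 0,"gripper": -1}
    - {"tx": 0,"ty": 0,"tz": 0,"rx": 0,"ry": 0,"rz": 0,"gripper": -1}
    - {"tx": 0,"ty": 0,"tz": 0,"rx": 0,"ry": 0,"rz": 0,"gripper": -1}

```text
clock: 35.8
eef_pos: [512.1, -251.0, 145.9]
tcp_rot: [3.138, 0.0, 1.707]
contact_force: [0.3, 1.4, 7.7]
opening: 0.058
```

Call:
move_arm:
  increments:
    - {"tx": 0,"ty": 0,"tz": -1,"rx": 0,"ry": 0,"rz": 0,"gripper": -1}
    - {"tx": 0,"ty": 0,"tz": -2,"rx": 0,"ry": 0,"rz": 0,"gripper": -1}
    - {"tx": 0,"ty": 0,"tz": -3,"rx": 0,"ry": 0,"rz": 0,"gripper": -1}
    - {"tx": 0,"ty": 0,"tz": -4,"rx": 0,"ry": 0,"rz": 0,"gripper": -1}
    - {"tx": 0,"ty": 0,"tz": -4,"rx": 0,"ry": 0,"rz": 0,"gripper": -1}
    - {"tx": 0,"ty": 0,"tz": -4,"rx": 0,"ry": 0,"rz": 0,"gripper": -1}
    - {"tx": 0,"ty": 0,"tz": 0,"rx": 0,"ry": 0,"rz": 0,"gripper": -1}
    - {"tx": 0,"ty": 0,"tz": 0,"rx": 0,"ry": 0,"rz": 0,"gripper": -1}

```text
clock: 36.6
eef_pos: [511.2, -251.1, 325.7]
tcp_rot: [3.139, 0.0, 1.707]
contact_force: [0.1, 0.4, -1.2]
opening: 0.065
```

Run:
```python
from plan import *
held(); hang(-155)
```

```text
[ 511.2 -251.1  325.7] open 0.065 [ 0.1  0.4 -1.2]
scene ({'x': np.float64(511.03), 'y': np.float64(-249.57), 'z': np.float64(188.28), 'roll': np.float64(-0.17), 'pitch': np.float64(0.44)}, 1236, 1.37)
side ({'x': np.float64(510.8), 'y': np.float64(-247.28), 'z': np.float64(186.97), 'roll': np.float64(0.76), 'pitch': np.float64(-0.36)}, 87, 0.82)
 tx 0.00 ty 0.00 tz 0.00 | rx -0.1 ry -0.1 rz 10.8 |n 0.0
 tx 28.15 ty 4.58 tz 0.01 | rx 0.0 ry -0.0 rz -0.0 |n 28.5
 tx -0.01 ty -0.01 tz 13.83 | rx 0.0 ry -0.0 rz -0.0 |n 13.8
 tx 0.00 ty -0.00 tz 1.80 | rx 0.0 ry -0.0 rz -0.0 |n 1.8
```

Call:
move_arm:
  increments:
    - {"tx": 0,"ty": 0,"tz": 0,"rx": 0,"ry": 0,"rz": 5.4,"gripper": -1}
    - {"tx": 0,"ty": 0,"tz": 0,"rx": 0,"ry": 0,"rz": 5.4,"gripper": -1}
    - {"tx": 4.69,"ty": 0.76,"tz": 0,"rx": 0,"ry": 0,"rz": 0,"gripper": -1}
    - {"tx": 4.69,"ty": 0.76,"tz": 0,"rx": 0,"ry": 0,"rz": 0,"gripper": -1}
    - {"tx": 4.69,"ty": 0.76,"tz": 0,"rx": 0,"ry": 0,"rz": 0,"gripper": -1}
    - {"tx": 4.69,"ty": 0.76,"tz": 0,"rx": 0,"ry": 0,"rz": 0,"gripper": -1}
    - {"tx": 4.69,"ty": 0.77,"tz": 0,"rx": 0,"ry": 0,"rz": 0,"gripper": -1}
    - {"tx": 4.7,"ty": 0.77,"tz": 0,"rx": 0,"ry": 0,"rz": 0,"gripper": -1}
    - {"tx": 0,"ty": 0,"tz": 0,"rx": 0,"ry": 0,"rz": 0,"gripper": -1}
    - {"tx": 0,"ty": 0,"tz": 0,"rx": 0,"ry": 0,"rz": 0,"gripper": -1}
    - {"tx": 0,"ty": 0,"tz": 0,"rx": 0,"ry": 0,"rz": 0,"gripper": -1}

```text
clock: 37.8
eef_pos: [570.8, 27.2, 323.6]
tcp_rot: [-3.14, -0.0, 1.518]
contact_force: [-0.2, 1.3, -0.3]
opening: 0.062
```

Run:
```python
from plan import *
held(); hang(-155)
```

```text
[570.8  27.2 323.6] open 0.062 [-0.2  1.3 -0.3]
scene ({'x': np.float64(570.28), 'y': np.float64(29.24), 'z': np.float64(187.21), 'roll': np.float64(0.11), 'pitch': np.float64(0.37)}, 1145, 1.27)
side ({'x': np.float64(572.08), 'y': np.float64(29.51), 'z': np.float64(186.56), 'roll': np.float64(0.35), 'pitch': np.float64(-0.38)}, 302, 0.8)
 tx 0.00 ty 0.00 tz 0.00 | rx -0.0 ry -0.0 rz -0.1 |n 0.0
 tx 0.14 ty -0.04 tz 0.00 | rx -0.0 ry -0.0 rz 0.0 |n 0.1
 tx -0.01 ty 0.00 tz 13.91 | rx -0.0 ry -0.0 rz 0.0 |n 13.9
 tx 0.00 ty 0.00 tz 1.80 | rx -0.0 ry -0.0 rz 0.0 |n 1.8
```

Call:
move_arm:
  increments:
    - {"tx": 0,"ty": 0,"tz": 3,"rx": 0,"ry": 0,"rz": 0,"gripper": -1}
    - {"tx": 0,"ty": 0,"tz": 3,"rx": 0,"ry": 0,"rz": 0,"gripper": -1}
    - {"tx": 0,"ty": 0,"tz": 3,"rx": 0,"ry": 0,"rz": 0,"gripper": -1}
    - {"tx": 0,"ty": 0,"tz": 3,"rx": 0,"ry": 0,"rz": 0,"gripper": -1}
    - {"tx": 0,"ty": 0,"tz": 2,"rx": 0,"ry": 0,"rz": 0,"gripper": -1}
    - {"tx": 0,"ty": 0,"tz": 0.8,"rx": 0,"ry": 0,"rz": 0,"gripper": -1}
    - {"tx": 0,"ty": 0,"tz": 0.4,"rx": 0,"ry": 0,"rz": 0,"gripper": -1}
    - {"tx": 0,"ty": 0,"tz": 0,"rx": 0,"ry": 0,"rz": 0,"gripper": -1}
    - {"tx": 0,"ty": 0,"tz": 0,"rx": 0,"ry": 0,"rz": 0,"gripper": -1}

```text
clock: 38.8
eef_pos: [572.3, 27.8, 173.8]
tcp_rot: [3.139, -0.001, 1.518]
contact_force: [0.5, -0.3, -0.5]
opening: 0.062
```

Call:
move_arm:
  increments:
    - {"tx": 0,"ty": 0,"tz": 0.2,"rx": 0,"ry": 0,"rz": 0,"gripper": -1}
    - {"tx": 0,"ty": 0,"tz": 0.15,"rx": 0,"ry": 0,"rz": 0,"gripper": -1}
    - {"tx": 0,"ty": 0,"tz": 0,"rx": 0,"ry": 0,"rz": 0,"gripper": -1}

```text
clock: 39.1
eef_pos: [571.6, 28.0, 169.3]
tcp_rot: [3.141, -0.001, 1.519]
contact_force: [-0.8, -0.0, -0.7]
opening: 0.062
```

Call:
move_arm:
  increments:
    - {"tx": 0,"ty": 0,"tz": 0.15,"rx": 0,"ry": 0,"rz": 0,"gripper": -1}
    - {"tx": 0,"ty": 0,"tz": 0,"rx": 0,"ry": 0,"rz": 0,"gripper": -1}

```text
clock: 39.3
eef_pos: [571.5, 28.0, 167.6]
tcp_rot: [3.141, -0.001, 1.519]
contact_force: [0.3, -0.4, -1.2]
opening: 0.063
```

Call:
move_arm:
  increments:
    - {"tx": 0,"ty": 0,"tz": 0.15,"rx": 0,"ry": 0,"rz": 0,"gripper": -1}
    - {"tx": 0,"ty": 0,"tz": 0,"rx": 0,"ry": 0,"rz": 0,"gripper": -1}

```text
clock: 39.5
eef_pos: [571.7, 28.0, 166.2]
tcp_rot: [3.141, -0.001, 1.518]
contact_force: [0.6, -0.1, 0.3]
opening: 0.06
```

Call:
move_arm:
  increments:
    - {"tx": 0,"ty": 0,"tz": 0.12,"rx": 0,"ry": 0,"rz": 0,"gripper": -1}
    - {"tx": 0,"ty": 0,"tz": 0,"rx": 0,"ry": 0,"rz": 0,"gripper": -1}

```text
clock: 39.7
eef_pos: [571.9, 28.1, 165.8]
tcp_rot: [3.14, -0.001, 1.518]
contact_force: [-2.3, 0.2, 6.1]
opening: 0.063
```

Call:
move_arm:
  increments:
    - {"tx": 0,"ty": 0,"tz": 0.06,"rx": 0,"ry": 0,"rz": 0,"gripper": -1}
    - {"tx": 0,"ty": 0,"tz": 0,"rx": 0,"ry": 0,"rz": 0,"gripper": -1}

```text
clock: 39.9
eef_pos: [571.9, 28.1, 165.6]
tcp_rot: [3.14, -0.001, 1.518]
contact_force: [-3.5, 0.1, 11.3]
opening: 0.058
```

Contact again; release and retreat.

Call:
move_arm:
  increments:
    - {"tx": 0,"ty": 0,"tz": -0.13,"rx": 0,"ry": 0,"rz": 0,"gripper": -1}
    - {"tx": 0,"ty": 0,"tz": 0,"rx": 0,"ry": 0,"rz": 0,"gripper": -0.75}
    - {"tx": 0,"ty": 0,"tz": 0,"rx": 0,"ry": 0,"rz": 0,"gripper": -0.6}
    - {"tx": 0,"ty": 0,"tz": 0,"rx": 0,"ry": 0,"rz": 0,"gripper": -0.55}
    - {"tx": 0,"ty": 0,"tz": 0,"rx": 0,"ry": 0,"rz": 0,"gripper": -0.55}
    - {"tx": 0,"ty": 0,"tz": 0,"rx": 0,"ry": 0,"rz": 0,"gripper": -0.55}

```text
clock: 40.5
eef_pos: [571.5, 28.0, 165.5]
tcp_rot: [3.141, -0.001, 1.518]
contact_force: [-0.4, -0.0, -0.1]
opening: 0.223
```

Call:
move_arm:
  increments:
    - {"tx": 0,"ty": 0,"tz": -1,"rx": 0,"ry": 0,"rz": 0,"gripper": -0.55}
    - {"tx": 0,"ty": 0,"tz": -2,"rx": 0,"ry": 0,"rz": 0,"gripper": -0.55}
    - {"tx": 0,"ty": 0,"tz": -3,"rx": 0,"ry": 0,"rz": 0,"gripper": -0.55}
    - {"tx": 0,"ty": 0,"tz": -4,"rx": 0,"ry": 0,"rz": 0,"gripper": -0.3}
    - {"tx": 0,"ty": 0,"tz": -4,"rx": 0,"ry": 0,"rz": 0,"gripper": -0.3}
    - {"tx": 0,"ty": 0,"tz": 0,"rx": 0,"ry": 0,"rz": 0,"gripper": -0.3}

```text
clock: 41.1
eef_pos: [574.3, 28.0, 312.5]
tcp_rot: [3.131, -0.002, 1.518]
contact_force: [0.5, 0.8, 0.4]
opening: 0.351
```

Run:
```python
from plan import *
hung([-85,-116,-151]); fetch(-84); print(r.sense()['eef_pos'])
```

```text
side -85 rel [ -81.8    0.6 -106. ] roll/pitch -0.42 -3.44 (238, 0.78)
side -116 rel [-118.1    3.9 -107.5] roll/pitch 0.02 -2.85 (251, 1.06)
side -151 rel [-148.3    3.4 -110. ] roll/pitch 0.4 -2.65 (247, 0.83)
wrist -85 rel [ -83.4   -2.9 -105.2] roll/pitch -0.17 -3.22 (1652, 0.41)
wrist -116 rel [-120.    -0.5 -107. ] roll/pitch -0.18 -0.3 (894, 0.55)
wrist -151 rel [-149.1   -0.6 -108.7] roll/pitch -0.15 -2.45 (829, 0.24)
 tx 0.00 ty 0.00 tz 0.00 | rx 0.2 ry -0.1 rz -10.8 |n 0.0
 tx -26.65 ty -18.24 tz 7.75 | rx -0.0 ry 0.0 rz -0.0 |n 33.2
 tx 0.01 ty 0.00 tz 9.10 | rx -0.0 ry 0.0 rz -0.0 |n 9.1
[571.95223089  27.83804623 307.25960752]
```

Call:
move_arm:
  increments:
    - {"tx": 0,"ty": 0,"tz": 0,"rx": 0.2,"ry": 0,"rz": -5.4,"gripper": -0.3}
    - {"tx": 0,"ty": 0,"tz": 0,"rx": 0,"ry": 0,"rz": -5.4,"gripper": -0.3}
    - {"tx": -3.81,"ty": -2.61,"tz": 0,"rx": 0,"ry": 0,"rz": 0,"gripper": -0.3}
    - {"tx": -3.81,"ty": -2.61,"tz": 0,"rx": 0,"ry": 0,"rz": 0,"gripper": -0.3}
    - {"tx": -3.81,"ty": -2.61,"tz": 0,"rx": 0,"ry": 0,"rz": 0,"gripper": -0.3}
    - {"tx": -3.81,"ty": -2.61,"tz": 1.9,"rx": 0,"ry": 0,"rz": 0,"gripper": -0.3}
    - {"tx": -3.81,"ty": -2.6,"tz": 1.9,"rx": 0,"ry": 0,"rz": 0,"gripper": -0.3}
    - {"tx": -3.8,"ty": -2.6,"tz": 1.9,"rx": 0,"ry": 0,"rz": 0,"gripper": -0.3}
    - {"tx": -3.8,"ty": -2.6,"tz": 1.9,"rx": 0,"ry": 0,"rz": 0,"gripper": -0.3}
    - {"tx": 0,"ty": 0,"tz": 0,"rx": 0,"ry": 0,"rz": 0,"gripper": -0.3}
    - {"tx": 0,"ty": 0,"tz": 0,"rx": 0,"ry": 0,"rz": 0,"gripper": -0.3}
    - {"tx": 0,"ty": 0,"tz": 0,"rx": 0,"ry": 0,"rz": 0,"gripper": -0.3}

```text
clock: 42.4
eef_pos: [426.9, -260.2, 229.5]
tcp_rot: [-3.139, -0.002, 1.707]
contact_force: [0.2, -1.0, 0.6]
opening: 0.348
```

Run:
```python
from plan import *
fetch(-84); print(r.sense()['eef_pos'])
```

```text
tx 0.00 ty 0.00 tz 0.00 | rx -0.2 ry -0.1 rz 0.0 |n 0.0
 tx -0.09 ty 0.04 tz -0.05 | rx 0.0 ry -0.0 rz 0.0 |n 0.1
 tx -0.00 ty -0.01 tz 9.10 | rx 0.0 ry -0.0 rz 0.0 |n 9.1
[ 426.89306925 -260.1753151   229.54477715]
```

Call:
move_arm:
  increments:
    - {"tx": -0.15,"ty": 0.05,"tz": 2.9,"rx": -0.2,"ry": 0,"rz": 0,"gripper": -0.3}
    - {"tx": 0,"ty": 0,"tz": 2.9,"rx": 0,"ry": 0,"rz": 0,"gripper": -0.3}
    - {"tx": 0,"ty": 0,"tz": 2.8,"rx": 0,"ry": 0,"rz": 0,"gripper": -0.3}
    - {"tx": 0,"ty": 0,"tz": 0,"rx": 0,"ry": 0,"rz": 0,"gripper": -0.3}

```text
clock: 42.8
eef_pos: [426.2, -259.7, 141.2]
tcp_rot: [-3.138, -0.005, 1.709]
contact_force: [-0.8, 0.5, -0.1]
opening: 0.352
```

Call:
move_arm:
  increments:
    - {"tx": 0,"ty": 0,"tz": 0,"rx": 0,"ry": 0,"rz": 0,"gripper": -1}
    - {"tx": 0,"ty": 0,"tz": 0,"rx": 0,"ry": 0,"rz": 0,"gripper": -1}
    - {"tx": 0,"ty": 0,"tz": 0,"rx": 0,"ry": 0,"rz": 0,"gripper": -1}
    - {"tx": 0,"ty": 0,"tz": 0,"rx": 0,"ry": 0,"rz": 0,"gripper": -1}
    - {"tx": 0,"ty": 0,"tz": 0,"rx": 0,"ry": 0,"rz": 0,"gripper": -1}

```text
clock: 43.3
eef_pos: [428.4, -262.6, 145.2]
tcp_rot: [3.139, -0.0, 1.707]
contact_force: [-0.3, 2.0, 7.6]
opening: 0.059
```

Call:
move_arm:
  increments:
    - {"tx": 0,"ty": 0,"tz": -1,"rx": 0,"ry": 0,"rz": 0,"gripper": -1}
    - {"tx": 0,"ty": 0,"tz": -2,"rx": 0,"ry": 0,"rz": 0,"gripper": -1}
    - {"tx": 0,"ty": 0,"tz": -3,"rx": 0,"ry": 0,"rz": 0,"gripper": -1}
    - {"tx": 0,"ty": 0,"tz": -4,"rx": 0,"ry": 0,"rz": 0,"gripper": -1}
    - {"tx": 0,"ty": 0,"tz": -4,"rx": 0,"ry": 0,"rz": 0,"gripper": -1}
    - {"tx": 0,"ty": 0,"tz": -4,"rx": 0,"ry": 0,"rz": 0,"gripper": -1}
    - {"tx": 0,"ty": 0,"tz": 0,"rx": 0,"ry": 0,"rz": 0,"gripper": -1}
    - {"tx": 0,"ty": 0,"tz": 0,"rx": 0,"ry": 0,"rz": 0,"gripper": -1}

```text
clock: 44.1
eef_pos: [427.4, -262.6, 325.1]
tcp_rot: [3.139, 0.0, 1.707]
contact_force: [-0.0, 0.2, -1.8]
opening: 0.063
```

Run:
```python
from plan import *
held(); hang(-189)
```

```text
[ 427.4 -262.6  325.1] open 0.063 [-0.   0.2 -1.8]
scene ({'x': np.float64(429.18), 'y': np.float64(-262.91), 'z': np.float64(189.06), 'roll': np.float64(-0.59), 'pitch': np.float64(-0.04)}, 1167, 1.37)
side ({'x': np.float64(425.12), 'y': np.float64(-255.68), 'z': np.float64(186.41), 'roll': np.float64(2.19), 'pitch': np.float64(-0.0)}, 55, 0.79)
 tx 0.00 ty 0.00 tz 0.00 | rx -0.0 ry -0.1 rz 10.8 |n 0.0
 tx 29.73 ty 9.48 tz 0.01 | rx -0.0 ry -0.0 rz -0.0 |n 31.2
 tx -0.01 ty 0.01 tz 13.79 | rx -0.0 ry -0.0 rz -0.0 |n 13.8
 tx 0.00 ty -0.00 tz 1.80 | rx -0.0 ry -0.0 rz -0.0 |n 1.8
```

Call:
move_arm:
  increments:
    - {"tx": 0,"ty": 0,"tz": 0,"rx": 0,"ry": 0,"rz": 5.4,"gripper": -1}
    - {"tx": 0,"ty": 0,"tz": 0,"rx": 0,"ry": 0,"rz": 5.4,"gripper": -1}
    - {"tx": 4.25,"ty": 1.35,"tz": 0,"rx": 0,"ry": 0,"rz": 0,"gripper": -1}
    - {"tx": 4.25,"ty": 1.35,"tz": 0,"rx": 0,"ry": 0,"rz": 0,"gripper": -1}
    - {"tx": 4.25,"ty": 1.35,"tz": 0,"rx": 0,"ry": 0,"rz": 0,"gripper": -1}
    - {"tx": 4.25,"ty": 1.35,"tz": 0,"rx": 0,"ry": 0,"rz": 0,"gripper": -1}
    - {"tx": 4.25,"ty": 1.36,"tz": 0,"rx": 0,"ry": 0,"rz": 0,"gripper": -1}
    - {"tx": 4.25,"ty": 1.36,"tz": 0,"rx": 0,"ry": 0,"rz": 0,"gripper": -1}
    - {"tx": 4.23,"ty": 1.36,"tz": 0,"rx": 0,"ry": 0,"rz": 0,"gripper": -1}
    - {"tx": 0,"ty": 0,"tz": 0,"rx": 0,"ry": 0,"rz": 0,"gripper": -1}
    - {"tx": 0,"ty": 0,"tz": 0,"rx": 0,"ry": 0,"rz": 0,"gripper": -1}
    - {"tx": 0,"ty": 0,"tz": 0,"rx": 0,"ry": 0,"rz": 0,"gripper": -1}

```text
clock: 45.4
eef_pos: [536.7, 28.8, 323.2]
tcp_rot: [-3.14, -0.001, 1.518]
contact_force: [0.8, -0.3, -0.8]
opening: 0.061
```

Run:
```python
from plan import *
held(); hang(-189)
```

```text
[536.7  28.8 323.2] open 0.061 [ 0.8 -0.3 -0.8]
scene ({'x': np.float64(536.75), 'y': np.float64(31.35), 'z': np.float64(187.84), 'roll': np.float64(0.15), 'pitch': np.float64(0.23)}, 1131, 1.27)
side ({'x': np.float64(537.96), 'y': np.float64(30.85), 'z': np.float64(186.25), 'roll': np.float64(-0.22), 'pitch': np.float64(-0.3)}, 277, 0.87)
 tx 0.00 ty 0.00 tz 0.00 | rx -0.0 ry -0.1 rz -0.1 |n 0.0
 tx 0.15 ty -0.03 tz -0.00 | rx -0.0 ry 0.0 rz 0.0 |n 0.2
 tx 0.01 ty 0.01 tz 13.89 | rx -0.0 ry 0.0 rz 0.0 |n 13.9
 tx -0.00 ty -0.00 tz 1.80 | rx -0.0 ry 0.0 rz 0.0 |n 1.8
```

Call:
move_arm:
  increments:
    - {"tx": 0,"ty": 0,"tz": 3,"rx": 0,"ry": 0,"rz": 0,"gripper": -1}
    - {"tx": 0,"ty": 0,"tz": 3,"rx": 0,"ry": 0,"rz": 0,"gripper": -1}
    - {"tx": 0,"ty": 0,"tz": 3,"rx": 0,"ry": 0,"rz": 0,"gripper": -1}
    - {"tx": 0,"ty": 0,"tz": 3,"rx": 0,"ry": 0,"rz": 0,"gripper": -1}
    - {"tx": 0,"ty": 0,"tz": 2,"rx": 0,"ry": 0,"rz": 0,"gripper": -1}
    - {"tx": 0,"ty": 0,"tz": 0.8,"rx": 0,"ry": 0,"rz": 0,"gripper": -1}
    - {"tx": 0,"ty": 0,"tz": 0.4,"rx": 0,"ry": 0,"rz": 0,"gripper": -1}
    - {"tx": 0,"ty": 0,"tz": 0,"rx": 0,"ry": 0,"rz": 0,"gripper": -1}
    - {"tx": 0,"ty": 0,"tz": 0,"rx": 0,"ry": 0,"rz": 0,"gripper": -1}

```text
clock: 46.4
eef_pos: [538.3, 29.6, 173.4]
tcp_rot: [3.139, -0.002, 1.518]
contact_force: [0.6, -0.5, 0.1]
opening: 0.064
```

Call:
move_arm:
  increments:
    - {"tx": 0,"ty": 0,"tz": 0.3,"rx": 0,"ry": 0,"rz": 0,"gripper": -1}
    - {"tx": 0,"ty": 0,"tz": 0.2,"rx": 0,"ry": 0,"rz": 0,"gripper": -1}
    - {"tx": 0,"ty": 0,"tz": 0.15,"rx": 0,"ry": 0,"rz": 0,"gripper": -1}
    - {"tx": 0,"ty": 0,"tz": 0,"rx": 0,"ry": 0,"rz": 0,"gripper": -1}

```text
clock: 46.8
eef_pos: [537.5, 29.8, 165.7]
tcp_rot: [3.141, -0.002, 1.518]
contact_force: [0.8, -1.0, -1.9]
opening: 0.059
```

Call:
move_arm:
  increments:
    - {"tx": 0,"ty": 0,"tz": 0.15,"rx": 0,"ry": 0,"rz": 0,"gripper": -1}
    - {"tx": 0,"ty": 0,"tz": 0,"rx": 0,"ry": 0,"rz": 0,"gripper": -1}

```text
clock: 47.0
eef_pos: [537.5, 29.8, 164.1]
tcp_rot: [3.141, -0.002, 1.518]
contact_force: [-0.2, -0.4, -1.5]
opening: 0.066
```

Call:
move_arm:
  increments:
    - {"tx": 0,"ty": 0,"tz": 0.12,"rx": 0,"ry": 0,"rz": 0,"gripper": -1}
    - {"tx": 0,"ty": 0,"tz": 0,"rx": 0,"ry": 0,"rz": 0,"gripper": -1}

```text
clock: 47.2
eef_pos: [537.7, 29.8, 163.4]
tcp_rot: [3.141, -0.002, 1.518]
contact_force: [-1.0, -0.1, 4.1]
opening: 0.06
```

Contact; release and retreat well clear.

Call:
move_arm:
  increments:
    - {"tx": 0,"ty": 0,"tz": -0.03,"rx": 0,"ry": 0,"rz": 0,"gripper": -1}
    - {"tx": 0,"ty": 0,"tz": 0,"rx": 0,"ry": 0,"rz": 0,"gripper": -0.75}
    - {"tx": 0,"ty": 0,"tz": 0,"rx": 0,"ry": 0,"rz": 0,"gripper": -0.6}
    - {"tx": 0,"ty": 0,"tz": 0,"rx": 0,"ry": 0,"rz": 0,"gripper": -0.55}
    - {"tx": 0,"ty": 0,"tz": 0,"rx": 0,"ry": 0,"rz": 0,"gripper": -0.55}
    - {"tx": 0,"ty": 0,"tz": 0,"rx": 0,"ry": 0,"rz": 0,"gripper": -0.55}

```text
clock: 47.8
eef_pos: [537.6, 29.7, 163.3]
tcp_rot: [3.141, -0.002, 1.518]
contact_force: [-0.1, 0.2, 0.2]
opening: 0.221
```

Call:
move_arm:
  increments:
    - {"tx": 0,"ty": 0,"tz": -1,"rx": 0,"ry": 0,"rz": 0,"gripper": -0.55}
    - {"tx": 0,"ty": 0,"tz": -2,"rx": 0,"ry": 0,"rz": 0,"gripper": -0.55}
    - {"tx": 0,"ty": 0,"tz": -3,"rx": 0,"ry": 0,"rz": 0,"gripper": -0.55}
    - {"tx": 0,"ty": 0,"tz": -4,"rx": 0,"ry": 0,"rz": 0,"gripper": -0.55}
    - {"tx": 0,"ty": 0,"tz": -4,"rx": 0,"ry": 0,"rz": 0,"gripper": -0.3}
    - {"tx": 0,"ty": -3,"tz": -3,"rx": 0,"ry": 0,"rz": 0,"gripper": -0.3}
    - {"tx": 0,"ty": -4,"tz": -2,"rx": 0,"ry": 0,"rz": 0,"gripper": -0.3}
    - {"tx": 0,"ty": -4,"tz": 0,"rx": 0,"ry": 0,"rz": 0,"gripper": -0.3}
    - {"tx": 0,"ty": 0,"tz": 0,"rx": 0,"ry": 0,"rz": 0,"gripper": -0.3}
    - {"tx": 0,"ty": 0,"tz": 0,"rx": 0,"ry": 0,"rz": 0,"gripper": -0.3}
    - {"tx": 0,"ty": 0,"tz": 0,"rx": 0,"ry": 0,"rz": 0,"gripper": -0.3}

```text
clock: 48.9
eef_pos: [428.4, 35.2, 353.7]
tcp_rot: [3.14, -0.002, 1.518]
contact_force: [-0.7, -0.4, -0.1]
opening: 0.347
```

Run:
```python
from plan import *
print(r.sense()['eef_pos'].round(),r.sense()['contact_force'].round(1))
hung([-84,-117,-150,-184],cams=('side',),droop=3)
P=Ro.from_euler('z',-3.0,degrees=True)
im,d=r.grab_frame('side'); save('pics/end.png',im); q,_=cloud(cam('side'),d); q=q[q[:,2]>105]
l=P.inv().apply(q-[726,20,138]); q=q[(l[:,0]<-4)&(l[:,0]>-60)&(abs(l[:,1])<65)&(sd(BR,l)<12)]
print(fit(BR,q,dict(x=726,y=20,z=138,pitch=-2.5,yaw=-3),('x','z','pitch'),12))
cv2.imwrite('pics/end_c.png',cv2.resize(cv2.imread('pics/end.png')[80:260,130:330],(667,600)))
```

```text
[428.  35. 354.] [-0.7 -0.4 -0.1]
side -84 rel [ -82.4    1.1 -106.7] roll/pitch -0.09 -2.87 (198, 0.82)
side -117 rel [-117.6    1.9 -106.8] roll/pitch -1.19 -3.07 (252, 1.17)
side -150 rel [-152.9    2.  -109.5] roll/pitch -0.34 -2.46 (227, 1.3)
side -184 rel [-182.4    2.1 -111.6] roll/pitch 0.04 -2.53 (221, 0.74)
({'x': np.float64(726.42), 'z': np.float64(138.15), 'pitch': np.float64(-3.3)}, 303, 1.09)
```

View pics/end_c.png

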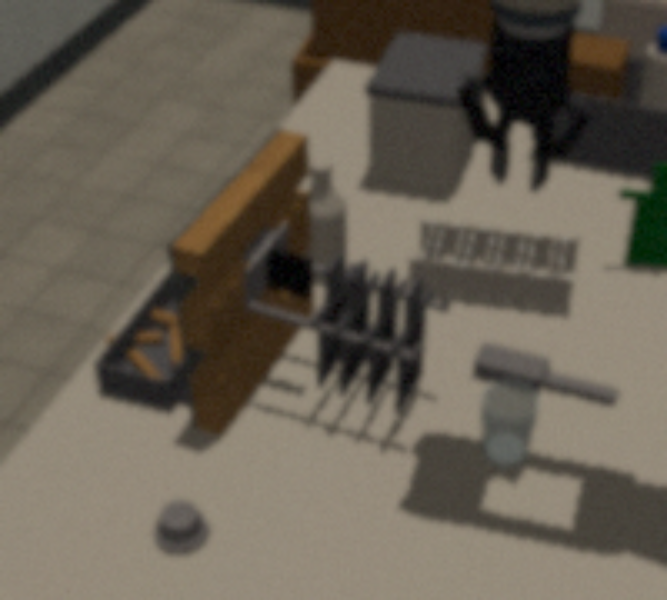

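All four screens hang apart on both prongs, the rack is empty, and the bystanders are in place. Handing in.

```bash
python3 -c "
from rig import r
print(r.sign_off())"
```

```text
the job is handed in; nothing more can be done
None
```

I hung the bracket in the upper groove near the panel's middle. I then hung all four lint screens from the rack across both prongs and handed the job in at about 49 s. `sign_off` gives no verdict.

**Bracket:** The last fit put its underside 138 mm up, which is the fully seated height, with the plate on the panel face and the prongs drooping about 3°. The judged angle limit is 9°. The lip itself was hidden. Taken at face value, the fitted droop puts the lip top about 7.4 mm behind the panel face against the 6.5 mm limit. Geometry says the lip stops against the slat at about 8 mm.

**Screens:** They stand at about −82, −118, −153 and −182 mm along the prongs, so 29–35 mm apart. They are within about 2 mm of the middle and lean about 3°. Allowing for the droop, their height matches ears resting on both prongs.

**Other things:** In the last side picture the rack was empty, and the knob, cup, brush, bottle and green look-alike showed no visible change. The funnel was out of that crop, and I did not measure any of these positions again. The gripper was clear of everything.

**Checks that disagreed:** The scene camera's fit of the hung bracket was far off (161 mm up, 9° droop) because it sees only the prong ends, so I dropped it. The side and wrist cameras differed by up to about 6 mm on screen positions.

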